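Park the roller guard and lay the bottle on the mixer

ROBOT

A 7-joint arm with a two-finger parallel gripper is mounted at the origin on the work surface. World frame = base frame: x ahead of the robot, y to its left, z up, the work surface at z = 0. Lengths are in mm, angles in rad, forces in N, time in s.
With the tool pointing down it reaches from about 350 to 900 mm from the base axis. Payload 19.9 kg.
Tool frame: the origin (TCP) lies on the centre line of the jaws, within the pads' length; the fingertips stand 17 mm ahead of it and the grasp point (between the pads) lies 2 mm behind it (r.tip_extent is the z of the fingertips in the tool frame, in mm); z points along the fingers, y is the line along which they close (so a half turn about z gives the same grasp; the last joint's range is limited). The gripper opens to 85 mm and grips with 20 to 120 N. Pads are 22 mm wide; open, the fingers measure 114 mm over their backs; the gripper's body (76 mm by 85 mm) begins 54 mm behind the grasp point. The pads swing forward as they close: fully open they stand 13 mm farther back than shut.
Start: joints at [1.109, 0.417, -0.01, 1.614, 0.005, 1.111, -0.053], TCP at [254.728, -570.713, 210.56] pointing down, gripper open.
Joint ranges: [-2.81, 2.81], [-0.39, 2.02], [-1.27, 1.25], [0.06, 2.57], [-1.19, 4.33], [0.19, 2], [-2.82, 2.82]. Speed limits (rad/s): [1.89, 1.89, 2.39, 2.39, 3.01, 3.01, 3.01].

INTERFACE

Orientations are given as a unit quaternion [x, y, z, w].
In Python, from workcell import sensors, eyes, r gives the robot as it stands.
- The arm moves only by the tool play_rows, never from a script. Its arguments are lists of equal length, an entry for each row: "xyz": the shift along the tool's x, y, z in m, a list of three; "rotation": the turn, a rotation vector about the tool's x, y, z in degrees, a list of three. A call has 1 to 5 rows; each row is the pose to reach, as a shift and turn from the pose commanded when the call began, along the tool's axes at that moment; what a row does not reach only later rows make up. A row lasts 1/12 s, in which the tool goes at most 41.7 mm and 7.16 degrees, less where a joint would pass 70% of its speed; a pose out of reach is approached as far as the arm can. A call with a gripper value outside its range is refused whole. "grip" is the opening, from 0 (shut) to 1 (fully open), set as the call begins (left out, the last holds). The fingers move at their own pace and stop on an object; "grip_force" is the grip in N (left out, the last holds). Time passes only in rows, so rows that repeat a pose let the fingers close. It gives the time, the measured TCP pose, the force, the opening and the grip force at its end, in the units of the state.
- sensors.get_obs(): the state, without advancing time (a new reading comes with each control period).
- eyes.grab_frame(name): name is "scene" or "top" or "wrist"; returns the picture (400x640x3 uint8, blue, green, red); there is no depth.
- eyes.camera_params(name): a dict with "camera_matrix" (3x3 intrinsics, pixels), "k1" (the pictures are not rectified: a ray, as slopes to the right and down, at radius r is drawn at 1 + k1 r^2 times it, then the intrinsics apply), "rvec" (rotation vector, rad) and "tvec" (3), from world to camera coordinates, as OpenCV has them. Camera axes: x right, y down, z forward; pixel columns grow to the right and rows downward; lengths in mm; the calibration is good to about 2 mm. A picture is of the moment at which its call begins: read the wrist's pose just before it. camera_params takes no time and is no camera call; for the wrist camera it gives the pose at the moment of the call.
- r.job_done(): hands the job in; it is judged then, once.
The state is a dict: "time_s": time; "q": joint angles; "joint_vel": joint speeds; "effort": joint torques, N m; "eef_pos": TCP position; "eef_rot": TCP orientation; "wrist_force": force on the tool from outside, world axes, zero at the start; "moment": the same for the moment, N m; "width": opening from 0.0 (shut) to 1.0 (fully open); "gripper_force": force on a finger pad.
Only numpy, scipy, OpenCV 4.12 (cv2) and the standard library are available. Lean on these libraries where they do the work, as an engineer would, in place of code of your own. Each camera call takes 0.05 s, during which the arm holds its last target. There are 200 camera calls.

TASK

Get the bottle mixer ready to run: take the yellow guard off its rollers and put it away in the tray with the yellow marking, rib up and sitting flat on the tray floor. Then lay the amber bottle on its side along the two rollers, between the control box and the end plate, with its green cap pointing away from the control box; set it down gently, without knocking it over or dropping it. Leave the white bottle and the two jars where they stand.

Things in the scene. Friction and masses are not known exactly. Their poses are not given: they have to be found in the camera images.
- mixer: Fixed white two-roller bottle mixer, base 240 x 130 x 35 mm. Origin on the bench under the rollers' centre line; x runs along the rollers away from the control box, z up. Two fixed black rollers, 20 mm diameter, x -60 to 92 mm, axes at y = -16 and 16, z = 50 mm (tops at 60). The bottle lying on them has its axis at y = 0, z = 82 mm.
- control_box (a point): Centre of the top of the mixer's control box (white, blue band, black display), at mixer x -95, z 110 mm. The box spans mixer x -130 to -60 mm, 130 mm wide, 110 mm high.
- end_plate (a point): Top middle of the mixer's low aluminium end plate, at mixer x 96, z 66 mm; the plate is 8 mm thick (x 92 to 100 mm) and 84 mm wide.
- guard: Loose yellow roller guard, 0.14 kg: inverted channel 120 (x) x 70 (y) mm, top plate z 12 to 17 mm, 5 mm side skirts down to z = 0; on top a grip rib 70 mm long (x), 20 mm wide (y), z 17 to 45 mm. Origin at the centre, level with the skirts' lower edges; z up. At the start it sits on the rollers, along them, its origin 48 mm above the bench.
- yellow_tray: Fixed storage tray for the yellow guard: grey with yellow floor and yellow rim. Outside 148 (x) x 98 (y) x 22 mm (rim 23.5 mm), walls 6 mm, floor 6 mm thick, inside 136 x 86 mm. Origin at the centre of its underside; z up. It may have changed places with the blue tray.
- blue_tray: Fixed tray of the same sizes with blue floor and rim, for another guard; to stay empty.
- amber_bottle: Loose closed bottle, brown with a white label band and a green cap, about 0.26 kg, at the start standing upright on the bench. Straight body 52 mm diameter up to z = 88 mm, shoulder, cap 36 mm diameter from z = 104 to 128 mm. Origin at the centre of its base; its z axis runs along it towards the cap.
- bottle_mid (a point): Point on the amber bottle's axis halfway along it, 64 mm from the base.
- bottle_cap (a point): Centre of the top face of the amber bottle's green cap, 128 mm from the base.
- white_bottle: Bystander: bottle of the same shape, white with a red cap, standing upright. Origin at the centre of its base.
- red_jar: Bystander: cream specimen jar with a red lid, 62 mm diameter, 66 mm high. Origin at the centre of its base.
- orange_jar: Bystander: cream specimen jar with an orange lid, 62 mm diameter, 66 mm high. Origin at the centre of its base.

How it is judged:
By the outcome, as a careful person would: the job done as asked, in the order asked, and still so for the second after the job is handed in, with the robot touching nothing.
It also fails if it takes over 69 s, if anything falls off the work surface, if the arm or the gripper's body presses on something with over 40 N, if the wrist force passes 120 N, or if a joint passes its speed limit or range.

## Working session

There is one attempt and no reset: what is moved stays moved. The work goes in short steps, Python scripts to look and compute and a tool call to move; the robot and the scene stay as the last step left them, time stands still between calls to the robot, and variables do not carry over. Pictures are saved under pics/ and viewed, at most 10 in all, crops included, and the job is handed in when it is done.

Besides the shell and the picture viewer there is one more tool, called after "Emit:" in YAML: its name, and indented under it one key for each argument. play_rows: Moves the arm, as the interface text tells. Its arguments: {"type":"object","properties":{"xyz":{"type":"array","items":{"type":"array","items":{"type":"number"}}},"rotation":{"type":"array","items":{"type":"array","items":{"type":"number"}}},"grip":{"type":"number"},"grip_force":{"type":"number"}},"required":["xyz","rotation"]}

```bash
mkdir -p pics; ls; python3 - <<'E'
from workcell import sensors, eyes, r
import cv2,numpy as np
for n in("scene","top"):
    im=eyes.grab_frame(n); cv2.imwrite(f"pics/{n}0.png",im)
    p=eyes.camera_params(n); R=cv2.Rodrigues(np.array(p["rvec"]))[0]
    print(n,p["camera_matrix"],p["k1"],(-R.T@np.array(p["tvec"]).ravel()).round(0),R.round(2).tolist())
o=sensors.get_obs(); print({k:np.round(v,3).tolist() for k,v in o.items()}, r.tip_extent)
E
```

```text
pics
scene [[366.52979523   0.         317.41879001]
 [  0.         366.52979523 198.62313068]
 [  0.           0.           1.        ]] -0.07385588318091872 [1025. -664.  859.] [[0.86, 0.51, -0.01], [0.34, -0.59, -0.73], [-0.37, 0.63, -0.69]]
top [[382.09013798   0.         317.88054732]
 [  0.         382.09013798 203.47940833]
 [  0.           0.           1.        ]] -0.07072763316285686 [ 4.420e+02 -1.000e+00  1.124e+03] [[0.01, -1.0, -0.01], [-0.99, -0.01, -0.15], [0.15, 0.01, -0.99]]
{'time_s': 0.1, 'q': [1.11, 0.418, -0.01, 1.614, 0.005, 1.111, -0.053], 'joint_vel': [-0.0, -0.002, -0.001, -0.002, 0.0, 0.001, 0.003], 'effort': [0.004, -86.581, 0.681, -43.563, 0.019, 0.005, -0.0], 'eef_pos': [254.579, -570.424, 210.0], 'eef_rot': [0.978, 0.208, -0.0, -0.001], 'wrist_force': [0.005, 0.044, 0.185], 'moment': [-0.012, -0.011, 0.012], 'gripper_force': 0.0, 'width': 1.001} 17.0
```

View pics/top0.png

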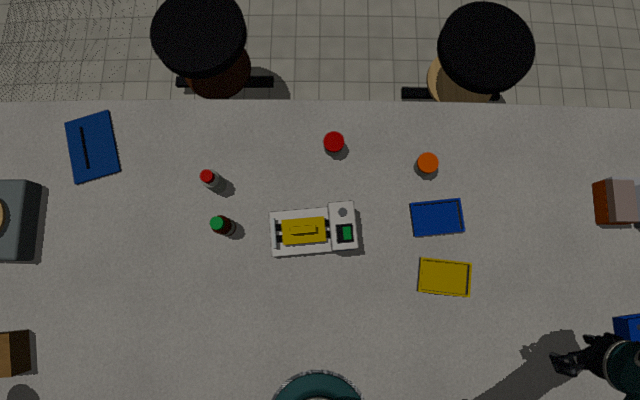

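View pics/scene0.png

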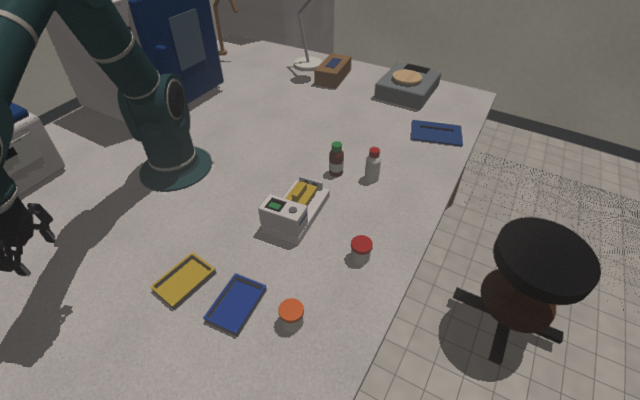

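The top view shows the mixer at about (315,228) with the control box on the right at (345,230). The yellow guard is at (304,231), the yellow tray at (444,277), the blue tray at (437,217), and the amber bottle's cap at (220,223), with the white bottle at (208,178). The scene view agrees with this layout.

```bash
cat > h.py <<'E'
import cv2,numpy as np
from scipy.spatial.transform import Rotation as Ro
def ray(p,uv):
    K=np.array(p["camera_matrix"]);k=p["k1"]
    n=cv2.undistortPoints(np.array(uv,float).reshape(-1,1,2),K,np.array([k,0,0,0,0.])).reshape(-1,2)
    R=cv2.Rodrigues(np.array(p["rvec"]))[0]; c=-R.T@np.array(p["tvec"]).ravel()
    return c,np.c_[n,np.ones(len(n))]@R
def plane(p,uv,z):
    c,d=ray(p,uv); return c+d*((z-c[2])/d[:,2])[:,None]
def tri(p1,u1,p2,u2):
    c1,d1=ray(p1,[u1]);c2,d2=ray(p2,[u2]);A=np.stack([d1[0],-d2[0]],1)
    s=np.linalg.lstsq(A,c2-c1,rcond=None)[0];a=c1+s[0]*d1[0];b=c2+s[1]*d2[0]
    return (a+b)/2,np.linalg.norm(a-b)
def comps(im,lo,hi,amin=20):
    m=cv2.inRange(cv2.cvtColor(im,cv2.COLOR_BGR2HSV),lo,hi)
    n,l,s,c=cv2.connectedComponentsWithStats(m)
    return [(s[i,4],c[i],(l==i).astype(np.uint8)) for i in range(1,n) if s[i,4]>=amin]
def rect(p,mask,z):
    ct=max(cv2.findContours(mask,0,cv2.CHAIN_APPROX_NONE)[0],key=len)
    w=plane(p,ct.reshape(-1,2),z)[:,:2].astype(np.float32)
    (c,s,a)=cv2.minAreaRect(w); 
    if s[0]<s[1]: s=s[::-1];a+=90
    return np.round(c,1),np.round(s,1),round((a+90)%180-90,1)
E
python3 - <<'E'
from h import *; from workcell import eyes
P={n:eyes.camera_params(n) for n in("scene","top")}
I={n:cv2.imread(f"pics/{n}0.png") for n in P}
H={"yellow":((22,120,60),(33,255,255)),"green":((60,120,40),(85,255,255)),"blue":((105,150,50),(125,255,255)),"orange":((6,150,80),(16,255,255)),"red":((0,180,80),(4,255,255))}
for n in P:
  for k,(a,b) in H.items():
    for s,c,m in comps(I[n],a,b,25):
        x,y=c
        if n=="top" and not(180<x<490 and 120<y<300): continue
        print(n,k,s,c.round(1),end=" ")
        if n=="top": print({z:rect(P[n],m,z) for z in ([23.5,65] if k in("yellow","blue") else [128,66])})
        else: print()
E
```

```text
scene yellow 344 [302.2 191.7] 
scene yellow 1337 [182.  280.3] 
scene blue 86 [ 15.6 108.9] 
scene orange 421 [290.6 309.5] 
top yellow 1072 [303.1 230.2] {23.5: (array([535.3,  49.6]), array([126.7,  73.6]), -84.0), 65: (array([531.7,  47.7]), array([121.9,  70.8]), -84.0)}
top yellow 1777 [443.9 276.7] {23.5: (array([ 407.4, -357.3]), array([151.,  99.]), 84.1), 65: (array([ 408.7, -343.9]), array([145.3,  95.2]), 84.1)}
top green 139 [216.1 222.6] {128: (array([542.1, 274.8]), array([32.2, 32. ]), 3.0), 66: (array([548.3, 292. ]), array([34.2, 34. ]), 3.0)}
top green 116 [346.6 232.8] {128: (array([521.8, -69. ]), array([34.7, 22.1]), 6.0), 66: (array([526.8, -73.3]), array([36.9, 23.5]), 6.0)}
top blue 1568 [436.2 217.4] {23.5: (array([ 580. , -339.9]), array([149.3,  98.2]), -83.3), 65: (array([ 574.8, -327.2]), array([143.7,  94.5]), -83.3)}
top orange 339 [427.5 162.3] {128: (array([ 714.9, -286.5]), array([56.2, 55.3]), 71.9), 66: (array([ 731.9, -304.3]), array([59.6, 58.8]), 71.9)}
top red 297 [333.3 141. ] {128: (array([770. , -32.8]), array([51.6, 50.9]), -89.2), 66: (array([790.4, -34.8]), array([54.8, 54.1]), -89.2)}
top red 106 [205.7 175.3] {128: (array([669.8, 310.7]), array([30.8, 30. ]), 3.5), 66: (array([684. , 330.1]), array([32.7, 31.9]), 3.5)}
```

```bash
python3 - <<'E'
import cv2,numpy as np
a=cv2.imread("pics/top0.png")[190:310,260:480]; b=cv2.imread("pics/scene0.png")[130:320,140:400]
a=cv2.resize(a,None,fx=3,fy=3)[:360,:660]; cv2.imwrite("pics/c1.png",a)
cv2.imwrite("pics/c2.png",cv2.resize(b,None,fx=3,fy=3,interpolation=cv2.INTER_CUBIC))
E
```

```text
(no output)
```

View pics/c1.png

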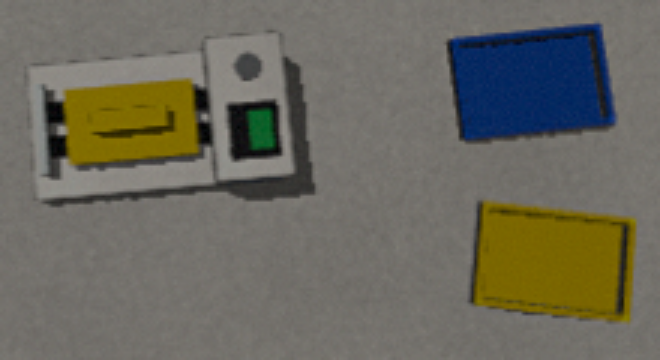

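The crop shows the guard centred on the rollers, rib along them, with the control box to its right and the end plate to its left; the yellow tray is empty.

```bash
cat >> h.py <<'E'
def pose_from(xdeg,lat=None): pass
def down(yaw):  # tool down, tool y axis at world angle yaw (deg)
    a=np.radians(yaw);y=np.array([np.cos(a),np.sin(a),0]);z=np.array([0,0,-1.]);return Ro.from_matrix(np.stack([np.cross(y,z),y,z],1))
def plan(p0,R0,p1,R1,dmax=195,amax=33,n=None):
    rv=(R0.inv()*R1).as_rotvec(); p0=np.array(p0,float);p1=np.array(p1,float)
    n=n or int(max(1,np.ceil(np.linalg.norm(p1-p0)/dmax),np.ceil(np.degrees(np.linalg.norm(rv))/amax)))
    Rk=R0
    for k in range(n):
        d=Rk.inv().apply((p1-p0)/n); print("call",k,"xyz/row m",(d/5000).round(4).tolist(),"total",(d/1000).round(4).tolist(),"rot total",np.degrees(rv/n).round(2).tolist())
        Rk=Rk*Ro.from_rotvec(rv/n)
def now():
    from workcell import sensors
    o=sensors.get_obs(); return o,np.array(o["eef_pos"]),Ro.from_quat(o["eef_rot"])
E
python3 - <<'E'
from h import *; from workcell import eyes
p=eyes.camera_params("top")
f=lambda L:[(260+x/3,190+y/3) for x,y in L]
print(plane(p,f([(204,36),(280,32),(296,175),(217,181)]),110).round(0).tolist())
print(plane(p,f([(43,86),(52,180)]),66).round(0).tolist())
o,x,R=now()
plan(x,R,[532,48,200],down(6))
E
```

```text
[[605.0, -20.0, 110.0], [610.0, -88.0, 110.0], [482.0, -102.0, 110.0], [476.0, -33.0, 110.0]]
[[563.0, 128.0, 66.0], [476.0, 117.0, 66.0]]
call 0 xyz/row m [0.0253, -0.0226, 0.0005] total [0.1263, -0.1129, 0.0026] rot total [-0.02, -0.01, -17.99]
call 1 xyz/row m [0.031, -0.0137, 0.0005] total [0.155, -0.0684, 0.0026] rot total [-0.02, -0.01, -17.99]
call 2 xyz/row m [0.0337, -0.0034, 0.0005] total [0.1686, -0.0172, 0.0025] rot total [-0.02, -0.01, -17.99]
call 3 xyz/row m [0.0331, 0.0071, 0.0005] total [0.1656, 0.0357, 0.0025] rot total [-0.02, -0.01, -17.99]
```

Emit:
play_rows:
  xyz:
    - [0.025,-0.0226,0]
    - [0.05,-0.0452,0]
    - [0.075,-0.0677,0]
    - [0.101,-0.0903,0]
    - [0.1263,-0.1129,0.0026]
  rotation:
    - [0,0,-3.6]
    - [0,0,-7.2]
    - [0,0,-10.8]
    - [0,0,-14.4]
    - [0,0,-18]

```text
time_s: 0.52
eef_pos: [324.5, -414.6, 208.1]
eef_rot: [0.933, 0.36, -0.0, 0.0]
wrist_force: [1.9, 0.2, 0.3]
width: 0.997
gripper_force: 0.0
```

Emit:
play_rows:
  xyz:
    - [0.031,-0.0137,0]
    - [0.062,-0.0274,0]
    - [0.093,-0.041,0]
    - [0.124,-0.0547,0]
    - [0.155,-0.0684,0.0026]
  rotation:
    - [0,0,-3.6]
    - [0,0,-7.2]
    - [0,0,-10.8]
    - [0,0,-14.4]
    - [0,0,-18]

```text
time_s: 0.93
eef_pos: [393.7, -260.0, 205.6]
eef_rot: [0.865, 0.502, -0.0, 0.0]
wrist_force: [1.1, -0.8, -0.1]
width: 0.999
gripper_force: 0.0
```

Emit:
play_rows:
  xyz:
    - [0.0337,-0.0034,0]
    - [0.0674,-0.0069,0]
    - [0.101,-0.0103,0]
    - [0.135,-0.0138,0]
    - [0.1686,-0.0172,0.0025]
  rotation:
    - [0,0,-3.6]
    - [0,0,-7.2]
    - [0,0,-10.8]
    - [0,0,-14.4]
    - [0,0,-18]

```text
time_s: 1.35
eef_pos: [463.0, -105.3, 203.2]
eef_rot: [0.776, 0.631, 0.0, 0.0]
wrist_force: [0.9, -0.5, 0.5]
width: 0.999
gripper_force: 0.0
```

Emit:
play_rows:
  xyz:
    - [0.0331,0.0071,0]
    - [0.0662,0.0143,0]
    - [0.0993,0.0214,0]
    - [0.1325,0.0286,0]
    - [0.1656,0.0357,0.0025]
  rotation:
    - [0,0,-3.6]
    - [0,0,-7.2]
    - [0,0,-10.8]
    - [0,0,-14.4]
    - [0,0,-18]

```text
time_s: 1.77
eef_pos: [532.3, 49.3, 200.6]
eef_rot: [0.668, 0.744, 0.0, 0.0]
wrist_force: [0.3, -1.0, -0.5]
width: 0.995
gripper_force: 0.0
```

Emit:
play_rows:
  xyz:
    - [0,0,0]
  rotation:
    - [0,0,0]

```text
time_s: 1.85
eef_pos: [532.8, 54.0, 200.1]
eef_rot: [0.665, 0.747, 0.001, -0.001]
wrist_force: [-0.6, 0.5, 0.2]
width: 1.002
gripper_force: 0.0
```

```bash
python3 - <<'E'
from h import *; from workcell import eyes
o,x,R=now(); p=eyes.camera_params("wrist"); im=eyes.grab_frame("wrist"); cv2.imwrite("pics/w1.png",im)
print(o["time_s"],x.round(1),np.round(o["q"],3),R.as_matrix().round(3).tolist(),o["wrist_force"])
for s,c,m in comps(im,(22,120,60),(33,255,255),300): print(s,c.round(1),rect(p,m,65),rect(p,m,93))
E
```

```text
1.85 [532.8  54.  200.1] [ 0.333  0.32  -0.589  1.833  0.2    1.048 -0.217] [[-0.116, 0.993, 0.0], [0.993, 0.116, 0.003], [0.003, 0.0, -1.0]] [-0.5975609   0.49737027  0.19532414]
7491 [317.3 179.5] (array([532.7,  48.4]), array([120.9,  70.4]), -84.4) (array([531.8,  56.2]), array([109.6,  63.8]), -84.4)
```

View pics/w1.png

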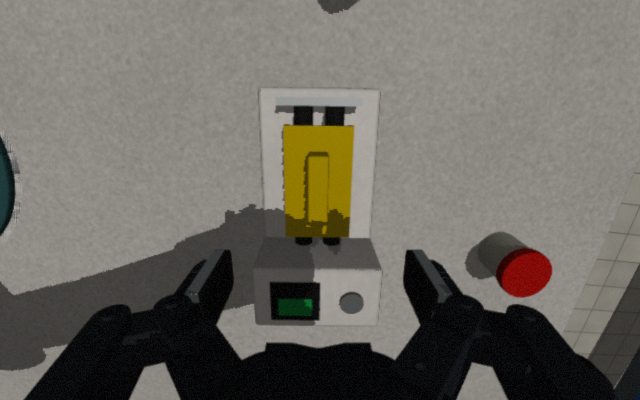

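The wrist view shows the guard at pixels (283–353,125–238), centred at (532.7,48.4) with the expected 121x70 size. That agrees with the top view.

```bash
python3 - <<'E'
from h import *
o,x,R=now(); plan(x,R,[532.6,48.4,86],down(5.6),n=1); print(x)
E
```

```text
call 0 xyz/row m [-0.0006, 0.0001, 0.0228] total [-0.003, 0.0003, 0.1139] rot total [-0.03, -0.1, 0.78]
[532.04738937  51.12210209 199.89131354]
```

Emit:
play_rows:
  xyz:
    - [0,0,0.03]
    - [0,0,0.06]
    - [0,0,0.09]
    - [0,0,0.105]
    - [0,0,0.11]
  rotation:
    - [0,0,0]
    - [0,0,0]
    - [0,0,0]
    - [0,0,0]
    - [0,0,0]

```text
time_s: 2.32
eef_pos: [530.1, 46.8, 87.7]
eef_rot: [0.669, 0.743, -0.002, -0.001]
wrist_force: [-1.1, -0.3, -0.9]
width: 1.002
gripper_force: 0.0
```

Emit:
play_rows:
  xyz:
    - [0,0,0]
    - [0,0,0]
    - [0,0,0]
  rotation:
    - [0,0,0]
    - [0,0,0]
    - [0,0,0]

```text
time_s: 2.57
eef_pos: [532.5, 47.6, 91.7]
eef_rot: [0.669, 0.743, 0.001, 0.001]
wrist_force: [-0.1, -0.1, -0.7]
width: 1.002
gripper_force: 0.0
```

```bash
python3 - <<'E'
from h import *
o,x,R=now(); plan(x,R,[532.6,48.4,86],down(5.6),n=1); print(x,o["time_s"])
E
```

```text
call 0 xyz/row m [0.0002, 0.0, 0.0011] total [0.0008, 0.0001, 0.0057] rot total [0.1, 0.01, 0.43]
[532.52245635  47.63383032  91.68571193] 2.5667
```

Emit:
play_rows:
  xyz:
    - [0.001,0,0.003]
    - [0.001,0,0.005]
    - [0.001,0,0.005]
    - [0.001,0,0.005]
  rotation:
    - [0,0,0]
    - [0,0,0]
    - [0,0,0]
    - [0,0,0]

```text
time_s: 2.9
eef_pos: [531.7, 48.8, 85.5]
eef_rot: [0.669, 0.743, 0.0, 0.0]
wrist_force: [-0.1, 0.0, -0.5]
width: 1.002
gripper_force: 0.0
```

Emit:
play_rows:
  xyz:
    - [0,0,0]
    - [0,0,0]
    - [0,0,0]
    - [0,0,0]
    - [0,0,0]
  rotation:
    - [0,0,0]
    - [0,0,0]
    - [0,0,0]
    - [0,0,0]
    - [0,0,0]
  grip: 0.1
  grip_force: 40

```text
time_s: 3.32
eef_pos: [531.7, 48.8, 85.4]
eef_rot: [0.669, 0.743, -0.0, -0.0]
wrist_force: [0.5, 1.0, 0.1]
width: 0.3
gripper_force: 0.0
```

Emit:
play_rows:
  xyz:
    - [0,0,0]
    - [0,0,0]
    - [0,0,0]
    - [0,0,0]
    - [0,0,0]
  rotation:
    - [0,0,0]
    - [0,0,0]
    - [0,0,0]
    - [0,0,0]
    - [0,0,0]

```text
time_s: 3.73
eef_pos: [531.7, 48.7, 85.4]
eef_rot: [0.669, 0.743, -0.0, -0.0]
wrist_force: [1.5, 0.1, 1.2]
width: 0.099
gripper_force: 0.0
```

Emit:
play_rows:
  xyz:
    - [0,0,0]
    - [0,0,0]
  rotation:
    - [0,0,0]
    - [0,0,0]

```text
time_s: 3.9
eef_pos: [531.6, 48.8, 85.4]
eef_rot: [0.669, 0.743, -0.0, -0.0]
wrist_force: [0.5, 0.6, 0.1]
width: 0.103
gripper_force: 0.0
```

```bash
python3 - <<'E'
from h import *; from workcell import eyes
p=eyes.camera_params("wrist")
w=eyes.grab_frame("wrist"); s=eyes.grab_frame("scene")
a=cv2.resize(s[150:250,240:360],(480,400),interpolation=cv2.INTER_CUBIC)
cv2.imwrite("pics/w2.png",np.hstack([cv2.resize(w,(640,400))[:, 160:480],a]))
E
```

```text
(no output)
```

View pics/w2.png

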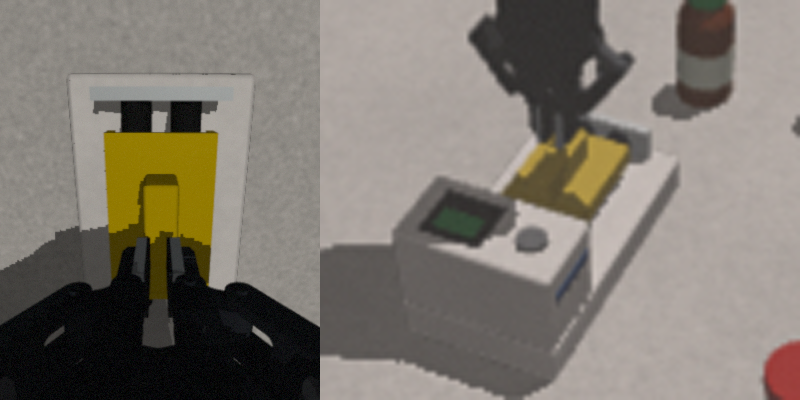

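The fingers straddle the rib at crop pixels (135–185,250) but don't seem to touch it yet, so I'll close further.

Emit:
play_rows:
  xyz:
    - [0,0,0]
    - [0,0,0]
    - [0,0,0]
    - [0,0,0]
    - [0,0,0]
  rotation:
    - [0,0,0]
    - [0,0,0]
    - [0,0,0]
    - [0,0,0]
    - [0,0,0]
  grip: 0
  grip_force: 40

```text
time_s: 4.42
eef_pos: [531.7, 48.8, 85.4]
eef_rot: [0.669, 0.743, 0.0, -0.0]
wrist_force: [0.2, -0.2, 0.4]
width: 0.001
gripper_force: 0.0
```

```bash
python3 - <<'E'
from h import *; from workcell import eyes
o,x,R=now(); print(x,o["width"],o["gripper_force"])
w=eyes.grab_frame("wrist"); s=eyes.grab_frame("scene")
a=cv2.resize(s[150:210,270:330],(400,400),interpolation=cv2.INTER_CUBIC)
cv2.imwrite("pics/w3.png",np.hstack([cv2.resize(w[150:350,220:420],(400,400)),a]))
E
```

```text
[531.67791552  48.77188212  85.37557273] 0.0007473469538386722 0.0
```

View pics/w3.png

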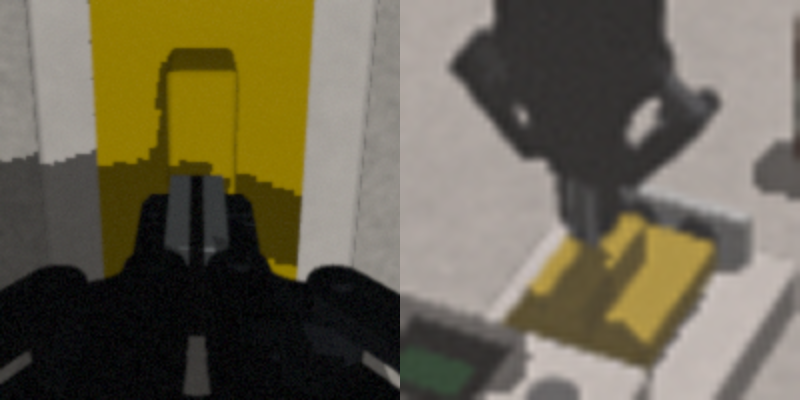

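Now the fingers are fully shut, and in the picture they look to be above the rib, not around it. I'll check the real fingertip position.

```bash
python3 - <<'E'
from h import *; from workcell import eyes
o,x,R=now(); print(x,R.as_matrix().round(3).tolist())
W=eyes.camera_params("wrist");S=eyes.camera_params("scene")
Rw=cv2.Rodrigues(np.array(W["rvec"]))[0]; c=-Rw.T@np.array(W["tvec"]).ravel()
print("cam in tool",R.inv().apply(c-x).round(1), R.inv().apply(Rw[2]).round(3))
for n,p in(("w",W),("s",S)):
  for z in(-20,-10,0,10,17,27):
    q=cv2.projectPoints((x+R.apply([0,0,z])).reshape(1,3),np.array(p["rvec"]),np.array(p["tvec"]),p["camera_matrix"],np.array([p["k1"],0,0,0,0.]))[0].ravel(); print(n,z,q.round(1))
print("tip",tri(W,(318.5,239),S,(297.8,187.5)))
# rib top end (far end): wrist crop (201,60)-> px ; 
print("rib far end", [plane(W,[(220+201/2,150+68/2)],z).round(1).tolist() for z in(93,)], "expected", [532.6-35*.0976,48.4+35*.995])
E
```

```text
[531.68240073  48.76708227  85.38362631] [[-0.105, 0.994, -0.0], [0.994, 0.105, 0.0], [0.0, -0.0, -1.0]]
cam in tool [  79.2   -0.  -164.3] [-0.307 -0.     0.952]
w -20 [318.1 251.7]
w -10 [318.1 243.2]
w 0 [318.1 235.6]
w 10 [318.1 228.7]
w 17 [318.1 224.3]
w 27 [318.1 218.5]
s -20 [298.3 184.9]
s -10 [298.4 187.2]
s 0 [298.6 189.6]
s 10 [298.7 192. ]
s 17 [298.8 193.6]
s 27 [298.9 195.9]
tip (array([530.48732211,  49.46364483,  92.92635397]), np.float64(2.9177521897139096))
rib far end [[[529.3, 83.3, 93.0]]] expected [529.184, 83.225]
```

```bash
python3 - <<'E'
from h import *; from workcell import eyes
o,x,R=now()
W=eyes.camera_params("wrist")
c,d=ray(W,[(318.5,239),(318.5,275)]); c=R.inv().apply(c-x); d=R.inv().apply(d)
for X in(-11,0,11):
    print(X,[(c+dd*((X-c[0])/dd[0])).round(1).tolist() for dd in d])
im=cv2.imread("pics/w3.png")
g=cv2.cvtColor(im,cv2.COLOR_BGR2GRAY)[:,:400]
print("col",g[150:270:4,180].tolist())
# pad strip widths at tip -> distance from known object size
print("rows",g[185,155:240].tolist())
print("rib row",cv2.cvtColor(im,cv2.COLOR_BGR2GRAY)[120,150:250].tolist())
E
```

```text
-11 [[-11.0, 0.3, 17.5], [-11.0, 0.2, -25.6]]
0 [[0.0, 0.2, -4.6], [0.0, 0.2, -42.5]]
11 [[11.0, 0.2, -26.8], [11.0, 0.1, -59.4]]
col [115, 114, 108, 66, 58, 54, 54, 53, 57, 56, 57, 54, 56, 56, 57, 55, 56, 58, 57, 56, 55, 56, 56, 56, 65, 55, 34, 9, 7, 5]
rows [55, 56, 56, 56, 56, 56, 56, 56, 56, 55, 54, 51, 50, 50, 50, 51, 53, 55, 55, 55, 55, 55, 55, 54, 54, 55, 55, 53, 54, 56, 58, 58, 56, 51, 45, 36, 26, 15, 10, 11, 10, 5, 3, 4, 7, 14, 21, 26, 35, 46, 52, 54, 56, 57, 57, 57, 56, 55, 55, 55, 55, 54, 55, 57, 58, 57, 57, 56, 56, 55, 55, 56, 57, 61, 69, 85, 94, 97, 93, 81, 71, 62, 56, 54, 54]
rib row [115, 115, 115, 115, 116, 115, 113, 105, 93, 80, 67, 59, 57, 55, 55, 58, 63, 71, 82, 92, 101, 108, 113, 116, 115, 116, 117, 116, 115, 114, 113, 114, 115, 116, 115, 115, 115, 115, 115, 115, 116, 116, 116, 115, 114, 115, 116, 117, 117, 116, 116, 115, 116, 116, 116, 116, 115, 115, 115, 115, 115, 115, 115, 115, 116, 116, 116, 115, 114, 114, 115, 116, 115, 115, 115, 115, 115, 115, 115, 115, 114, 112, 109, 105, 100, 97, 98, 100, 106, 110, 113, 115, 116, 116, 116, 116, 116, 115, 115, 115]
```

Emit:
play_rows:
  xyz:
    - [0,0,0.002]
    - [0,0,0.004]
    - [0,0,0.004]
  rotation:
    - [0,0,0]
    - [0,0,0]
    - [0,0,0]

```text
time_s: 4.77
eef_pos: [531.4, 48.7, 80.9]
eef_rot: [0.669, 0.743, -0.0, -0.0]
wrist_force: [-0.3, 0.3, -0.1]
width: -0.0
gripper_force: 0.0
```

```bash
python3 - <<'E'
from h import *; from workcell import eyes
o,x,R=now(); print(x.round(1),np.round(o["wrist_force"],1),np.round(o["q"],3))
E
```

```text
[531.4  48.7  80.9] [-0.3  0.3 -0.1] [ 0.277  0.475 -0.526  1.934  0.321  0.816 -0.319]
```

Emit:
play_rows:
  xyz:
    - [0,0,0.002]
    - [0,0,0.004]
    - [0,0,0.004]
  rotation:
    - [0,0,0]
    - [0,0,0]
    - [0,0,0]

```text
time_s: 5.02
eef_pos: [531.5, 48.7, 76.9]
eef_rot: [0.669, 0.743, -0.0, -0.0]
wrist_force: [-0.1, 0.6, 0.7]
width: -0.003
gripper_force: 0.0
```

```bash
python3 - <<'E'
from h import *; from workcell import eyes
o,x,R=now(); print(x.round(1),np.round(o["wrist_force"],1))
w=eyes.grab_frame("wrist"); s=eyes.grab_frame("scene"); t=eyes.grab_frame("top")
a=cv2.resize(s[150:220,270:340],(400,400),interpolation=cv2.INTER_CUBIC)
cv2.imwrite("pics/w4.png",np.hstack([cv2.resize(w[150:350,220:420],(400,400)),a]))
E
```

```text
[531.5  48.7  76.9] [-0.1  0.6  0.7]
```

View pics/w4.png

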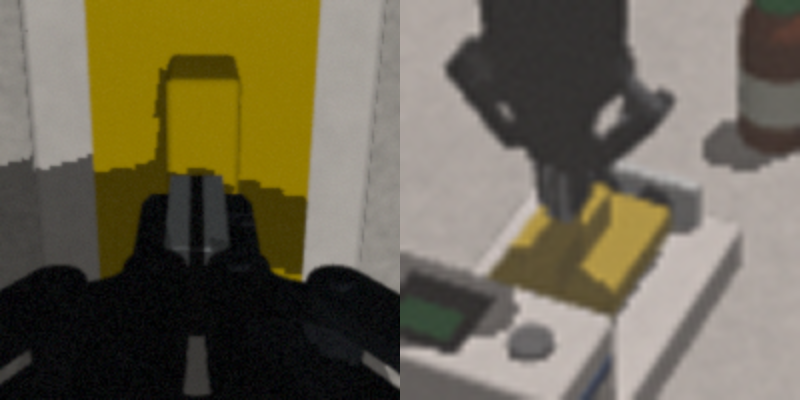

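The shut fingertips are still above the rib top (crop (195,175)) with no contact at TCP z 77. The fingers are evidently shorter than stated, so I'll keep probing gently.

Emit:
play_rows:
  xyz:
    - [0,0,0.002]
    - [0,0,0.004]
    - [0,0,0.004]
  rotation:
    - [0,0,0]
    - [0,0,0]
    - [0,0,0]

```text
time_s: 5.42
eef_pos: [531.5, 48.7, 73.0]
eef_rot: [0.669, 0.743, -0.0, -0.0]
wrist_force: [0.1, 0.1, 0.4]
width: 0.001
gripper_force: 0.0
```

Emit:
play_rows:
  xyz:
    - [0,0,0.002]
    - [0,0,0.003]
    - [0,0,0.003]
  rotation:
    - [0,0,0]
    - [0,0,0]
    - [0,0,0]

```text
time_s: 5.67
eef_pos: [532.0, 48.8, 72.2]
eef_rot: [0.669, 0.743, -0.0, 0.001]
wrist_force: [-15.3, -3.0, 40.4]
width: 0.003
gripper_force: 20.5
```

Contact: the shut fingertips meet the rib top (93 mm) at reported TCP z of about 72.5. The real fingertips are therefore about 20 mm behind the reported TCP, 37.5 mm short of the stated value. I'll back off, open, and grasp using that offset.

Emit:
play_rows:
  xyz:
    - [0,0,-0.008]
    - [0,0,-0.016]
    - [0,0,-0.016]
    - [0,0,-0.016]
    - [0,0,-0.016]
  rotation:
    - [0,0,0]
    - [0,0,0]
    - [0,0,0]
    - [0,0,0]
    - [0,0,0]
  grip: 0.75

```text
time_s: 6.08
eef_pos: [531.5, 48.7, 86.0]
eef_rot: [0.669, 0.743, -0.0, -0.0]
wrist_force: [-0.4, -1.1, -0.1]
width: 0.707
gripper_force: 0.0
```

```bash
python3 - <<'E'
from h import *; from workcell import eyes
p=eyes.camera_params("wrist");t=eyes.grab_frame("wrist")
o,x,R=now(); print(x.round(1),np.round(o["wrist_force"],1),o["width"])
plan(x,R,[532.5,48.5,50.5],down(5.6),n=1)
cv2.imwrite("pics/w5.png",t)
m=cv2.inRange(cv2.cvtColor(t,cv2.COLOR_BGR2HSV),(22,120,30),(33,255,255))
# plate side edges and far edge at z=65
for v in(120,140,160):
    u=np.nonzero(m[v])[0]; print(v,plane(p,[(u.min(),v),(u.max()+1,v)],65).round(1)[:,:2].tolist())
u=318; vs=np.nonzero(m[:,290])[0]; print(plane(p,[(290,vs.min())],65))
E
```

```text
[531.5  48.7  86. ] [-0.2  0.4  0.4] 0.7506306763337738
call 0 xyz/row m [-0.0001, 0.0002, 0.0071] total [-0.0003, 0.001, 0.0355] rot total [-0.03, -0.01, 0.45]Traceback (most recent call last):
  File "<stdin>", line 9, in <module>
    return umr_minimum(a, axis, None, out, keepdims, initial, where)
ValueError: zero-size array to reduction operation minimum which has no identity
```

Emit:
play_rows:
  xyz:
    - [0,0.001,0.01]
    - [0,0.001,0.02]
    - [0,0.001,0.028]
    - [0,0.001,0.033]
    - [0,0.001,0.0355]
  rotation:
    - [0,0,0]
    - [0,0,0]
    - [0,0,0]
    - [0,0,0]
    - [0,0,0]

```text
time_s: 6.55
eef_pos: [532.0, 48.9, 49.5]
eef_rot: [0.669, 0.744, -0.001, -0.001]
wrist_force: [0.8, -0.4, 0.9]
width: 0.75
gripper_force: 0.0
```

Emit:
play_rows:
  xyz:
    - [0,0,0]
    - [0,0,0]
    - [0,0,0]
    - [0,0,0]
    - [0,0,0]
  rotation:
    - [0,0,0]
    - [0,0,0]
    - [0,0,0]
    - [0,0,0]
    - [0,0,0]
  grip: 0.0
  grip_force: 40

```text
time_s: 6.97
eef_pos: [532.9, 48.9, 51.3]
eef_rot: [0.669, 0.743, 0.0, 0.0]
wrist_force: [-1.3, 0.6, 5.0]
width: 0.226
gripper_force: 39.6
```

Emit:
play_rows:
  xyz:
    - [0,0,0]
    - [0,0,0]
  rotation:
    - [0,0,0]
    - [0,0,0]

```text
time_s: 7.13
eef_pos: [532.9, 48.9, 51.4]
eef_rot: [0.669, 0.743, 0.0, 0.0]
wrist_force: [-1.8, -0.4, 5.9]
width: 0.225
gripper_force: 39.7
```

The grip is good: width 0.225 is about 19 mm on the 20 mm rib. Next I lift and go to the tray.

Emit:
play_rows:
  xyz:
    - [0,0,-0.01]
    - [0,0,-0.03]
    - [0,0,-0.06]
    - [0,0,-0.09]
    - [0,0,-0.12]
  rotation:
    - [0,0,0]
    - [0,0,0]
    - [0,0,0]
    - [0,0,0]
    - [0,0,0]

```text
time_s: 7.55
eef_pos: [532.3, 49.1, 172.8]
eef_rot: [0.669, 0.744, 0.0, -0.0]
wrist_force: [-0.1, -1.2, -1.7]
width: 0.222
gripper_force: 39.3
```

```bash
python3 - <<'E'
from h import *; from workcell import eyes
P={n:eyes.camera_params(n) for n in("scene","top")}
m={n:[c for c in comps(cv2.imread(f"pics/{n}0.png"),(22,120,60),(33,255,255),1200)][0] for n in P}
print(tri(P["top"],m["top"][1],P["scene"],m["scene"][1]),rect(P["scene"],m["scene"][2],23.5),rect(P["top"],m["top"][2],23.5))
o,x,R=now(); print(x,o["wrist_force"],o["width"],o["gripper_force"],o["time_s"])
plan(x,R,[407.4,-357,165],down(-5.6))
E
```

```text
(array([ 406.02480752, -360.43946124,   10.11137411]), np.float64(2.7030771116161727)) (array([ 408.8, -358.4]), array([149.,  99.]), 83.8) (array([ 407.4, -357.3]), array([151.,  99.]), 84.1)
[532.30191994  49.0629462  172.83691886] [-0.1352477  -1.19097081 -1.70448976] 0.22233090773574782 39.34353053569794 7.55
call 0 xyz/row m [-0.026, -0.0111, 0.0005] total [-0.1302, -0.0557, 0.0026] rot total [-0.0, -0.01, 3.89]
call 1 xyz/row m [-0.0267, -0.0094, 0.0005] total [-0.1337, -0.0468, 0.0026] rot total [-0.0, -0.01, 3.89]
call 2 xyz/row m [-0.0273, -0.0075, 0.0005] total [-0.1365, -0.0376, 0.0026] rot total [-0.0, -0.01, 3.89]
```

Emit:
play_rows:
  xyz:
    - [-0.015,-0.006,0]
    - [-0.041,-0.0175,0]
    - [-0.07,-0.03,0]
    - [-0.1,-0.043,0]
    - [-0.1302,-0.0557,0.0026]
  rotation:
    - [0,0,0.5]
    - [0,0,1.2]
    - [0,0,2]
    - [0,0,3]
    - [0,0,3.9]

```text
time_s: 7.97
eef_pos: [490.6, -87.7, 169.4]
eef_rot: [0.694, 0.72, 0.0, 0.001]
wrist_force: [1.4, -0.4, -1.7]
width: 0.223
gripper_force: 39.5
```

Emit:
play_rows:
  xyz:
    - [-0.0267,-0.0094,0]
    - [-0.0535,-0.0187,0]
    - [-0.08,-0.028,0]
    - [-0.107,-0.0374,0]
    - [-0.1337,-0.0468,0.0026]
  rotation:
    - [0,0,0.8]
    - [0,0,1.6]
    - [0,0,2.4]
    - [0,0,3.2]
    - [0,0,3.9]

```text
time_s: 8.38
eef_pos: [448.9, -223.1, 166.8]
eef_rot: [0.718, 0.696, 0.0, 0.001]
wrist_force: [0.4, 0.2, -1.8]
width: 0.226
gripper_force: 39.5
```

Emit:
play_rows:
  xyz:
    - [-0.03,-0.008,0]
    - [-0.06,-0.0165,0]
    - [-0.09,-0.025,0]
    - [-0.115,-0.032,0]
    - [-0.1365,-0.0376,0.0026]
  rotation:
    - [0,0,0.8]
    - [0,0,1.6]
    - [0,0,2.4]
    - [0,0,3.2]
    - [0,0,3.9]

```text
time_s: 8.8
eef_pos: [406.6, -359.2, 164.1]
eef_rot: [0.742, 0.671, -0.0, 0.0]
wrist_force: [0.6, 0.4, -1.2]
width: 0.23
gripper_force: 39.5
```

Emit:
play_rows:
  xyz:
    - [0,0,0]
    - [0,0,0]
    - [0,0,0]
  rotation:
    - [0,0,0]
    - [0,0,0]
    - [0,0,0]

```text
time_s: 9.05
eef_pos: [407.8, -356.4, 163.4]
eef_rot: [0.741, 0.672, 0.0, -0.0]
wrist_force: [1.0, 0.7, -1.8]
width: 0.228
gripper_force: 39.5
```

```bash
python3 - <<'E'
from h import *; from workcell import eyes
o,x,R=now(); print(x,o["time_s"],np.round(o["q"],3))
plan(x,R,[408,-358,40],down(-6),n=1)
E
```

```text
[ 407.84078364 -356.39562159  163.44947397] 9.05 [ 0.945  0.341 -0.344  1.86   0.137  0.963  0.444]
call 0 xyz/row m [-0.0003, 0.0001, 0.0247] total [-0.0016, 0.0003, 0.1234] rot total [0.02, -0.02, 0.4]
```

Emit:
play_rows:
  xyz:
    - [-0.001,0,0.03]
    - [-0.001,0,0.065]
    - [-0.001,0,0.1]
    - [-0.001,0,0.125]
    - [-0.001,0,0.135]
  rotation:
    - [0,0,0.4]
    - [0,0,0.4]
    - [0,0,0.4]
    - [0,0,0.4]
    - [0,0,0.4]

```text
time_s: 9.47
eef_pos: [406.7, -355.9, 25.3]
eef_rot: [0.743, 0.67, 0.0, -0.002]
wrist_force: [0.1, 1.4, -2.8]
width: 0.226
gripper_force: 39.4
```

Emit:
play_rows:
  xyz:
    - [0,0,0]
    - [0,0,0]
    - [0,0,0.003]
    - [0,0,0.006]
    - [0,0,0.009]
  rotation:
    - [0,0,0]
    - [0,0,0]
    - [0,0,0]
    - [0,0,0]
    - [0,0,0]

```text
time_s: 9.88
eef_pos: [408.0, -358.7, 20.0]
eef_rot: [0.743, 0.669, 0.0, 0.001]
wrist_force: [-0.4, 0.8, -1.5]
width: 0.223
gripper_force: 39.4
```

```bash
python3 - <<'E'
from h import *; from workcell import eyes
o,x,R=now(); print(x,o["time_s"],o["wrist_force"])
plan(x,R,[408,-358,9.4],down(-6),n=1)
E
```

```text
[ 407.95806684 -358.66550685   20.02450797] 9.8833 [-0.35413708  0.7638928  -1.53313465]
call 0 xyz/row m [0.0001, -0.0, 0.0021] total [0.0007, -0.0, 0.0106] rot total [0.09, 0.07, -0.05]
```

Emit:
play_rows:
  xyz:
    - [0,0,0.003]
    - [0,0,0.006]
    - [0,0,0.0085]
    - [0,0,0.01]
    - [0,0,0.01]
  rotation:
    - [0,0,0]
    - [0,0,0]
    - [0,0,0]
    - [0,0,0]
    - [0,0,0]

```text
time_s: 10.3
eef_pos: [407.4, -358.1, 9.4]
eef_rot: [0.743, 0.669, -0.0, -0.0]
wrist_force: [-3.0, 3.0, 10.5]
width: 0.224
gripper_force: 41.0
```

Emit:
play_rows:
  xyz:
    - [0,0,0]
    - [0,0,0]
  rotation:
    - [0,0,0]
    - [0,0,0]

```text
time_s: 10.47
eef_pos: [407.3, -358.1, 9.4]
eef_rot: [0.743, 0.669, -0.0, -0.0]
wrist_force: [-3.4, 1.7, 10.7]
width: 0.222
gripper_force: 40.9
```

Emit:
play_rows:
  xyz:
    - [0,0,0]
    - [0,0,0]
    - [0,0,0]
    - [0,0,0]
    - [0,0,0]
  rotation:
    - [0,0,0]
    - [0,0,0]
    - [0,0,0]
    - [0,0,0]
    - [0,0,0]
  grip: 0.6

```text
time_s: 10.88
eef_pos: [407.4, -358.1, 9.0]
eef_rot: [0.743, 0.669, -0.0, -0.0]
wrist_force: [-0.3, -0.6, 1.3]
width: 0.602
gripper_force: 0.0
```

Emit:
play_rows:
  xyz:
    - [0,0,-0.02]
    - [0,0,-0.05]
    - [0,0,-0.09]
    - [0,0,-0.13]
    - [0,0,-0.17]
  rotation:
    - [0,0,0]
    - [0,0,0]
    - [0,0,0]
    - [0,0,0]
    - [0,0,0]
  grip: 1.0

```text
time_s: 11.3
eef_pos: [407.1, -357.7, 180.9]
eef_rot: [0.743, 0.669, 0.0, -0.0]
wrist_force: [0.3, -0.5, 0.4]
width: 0.999
gripper_force: 0.0
```

```bash
python3 - <<'E'
from h import *; from workcell import eyes
o,x,R=now(); print(x,o["time_s"],np.round(o["q"],4),o["width"],R.as_quat().round(4))
p=eyes.camera_params("wrist");w=eyes.grab_frame("wrist"); s=eyes.grab_frame("scene"); t=eyes.grab_frame("top")
a=cv2.resize(s[230:330,130:260],(520,400),interpolation=cv2.INTER_CUBIC)
cv2.imwrite("pics/w6.png",np.hstack([cv2.resize(w[50:250,250:390],(280,400)),a]))
cv2.imwrite("pics/w6w.png",w);cv2.imwrite("pics/top6.png",t)
E
```

```text
[ 407.1357468  -357.74451341  180.88698563] 11.3 [ 0.9548  0.3217 -0.3504  1.8424  0.1291  1.      0.4457] 0.9991127100384102 [ 7.433e-01  6.689e-01  1.000e-04 -2.000e-04]
```

View pics/w6.png

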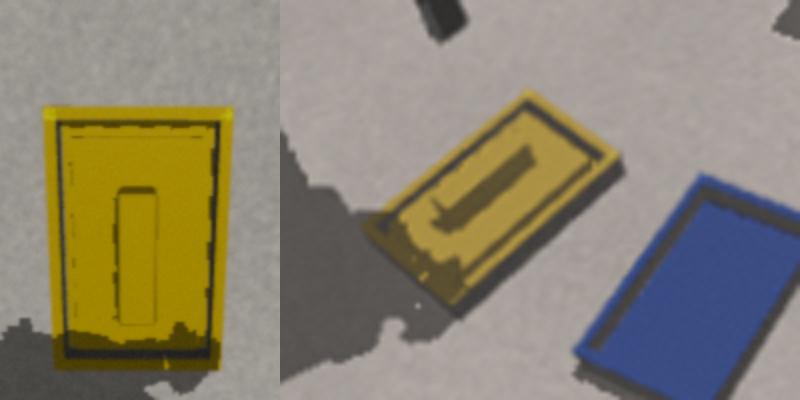

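The guard lies flat in the yellow tray, centred, rib up (left crop box (45–232,108–370)). To plan the bottle's tilts I'll fit the arm's kinematics from the readings so far.

```bash
cat > kin.py <<'E'
import numpy as np,itertools
from scipy.optimize import least_squares
from scipy.spatial.transform import Rotation as Ro
D=[([1.11,0.418,-0.01,1.614,0.005,1.111,-0.053],[254.579,-570.424,210.0],[0.978,0.208,0,-.001]),
([0.277,0.475,-0.526,1.934,0.321,0.816,-0.319],[531.4,48.7,80.9],[0.669,.743,0,0]),
([0.945,.341,-.344,1.86,.137,.963,.444],[407.84,-356.4,163.45],[.741,.672,0,0]),
([0.9548,0.3217,-0.3504,1.8424,0.1291,1.0,0.4457],[407.14,-357.74,180.89],[.7433,.6689,.0001,-.0002])]
def fk(P,S,q):
    d,L1,a1,L2,a2,L3,a3,o1,o7=P
    z=lambda a:Ro.from_euler('z',a);y=lambda a:Ro.from_euler('y',a)
    p=np.array([0,0,d]);R=z(S[0]*q[0]+o1)*y(q[1]);p=p+R.apply([a1,0,L1])
    R=R*z(S[1]*q[2])*y(q[3]);p=p+R.apply([a2,0,L2])
    R=R*z(S[2]*q[4])*y(q[5]);p=p+R.apply([a3,0,L3])
    return p,R*z(S[3]*q[6]+o7)
def res(P,S,D=D):
    e=[]
    for q,x,r in D:
        p,R=fk(P,S,q); e+=list((p-x)/1)+list(300*(R.inv()*Ro.from_quat(r)).as_rotvec())
    return np.array(e)
def fit():
    best=None
    for S in itertools.product((1,-1),repeat=4):
      for o1 in(0,3.14,-2.26):
        for o7 in (0,3.14):
          f=least_squares(res,[350,400,0,400,0,200,0,o1,o7],args=(S,),loss='soft_l1')
          if best is None or f.cost<best[0]: best=(f.cost,S,f.x)
    return best
if __name__=="__main__":
    c,S,P=fit(); print(c,S,P.round(3)); print(res(P,S).round(1).reshape(-1,6))
E
python3 kin.py
```

```text
1.662048730193753 (-1, -1, -1, -1) [-1.551628e+03  4.918010e+02  7.809000e+00  4.847850e+02  1.316000e+00
 -1.531931e+03  1.792600e+01  2.135780e+02 -5.199830e+02]
[[-0.3  0.  -0.3  0.2  0.3 -0. ]
 [ 0.1 -0.4 -0.1 -0.2  0.1 -0.1]
 [-0.3  0.9  0.1  0.3 -0.1  0.2]
 [ 1.6 -0.2  0.4 -0.   0.  -0.1]]
```

```bash
python3 - <<'E'
from h import *
o,x,R=now(); plan(x,R,[460,150,260],down(10)*Ro.from_rotvec([0,np.radians(24),0]))
E
```

```text
call 0 xyz/row m [0.0341, -0.0002, -0.0053] total [0.1705, -0.0008, -0.0266] rot total [1.19, 8.02, -5.26]
call 1 xyz/row m [0.0344, 0.0029, -0.0005] total [0.1719, 0.0147, -0.0027] rot total [1.19, 8.02, -5.26]
call 2 xyz/row m [0.0337, 0.0061, 0.0042] total [0.1686, 0.0305, 0.0208] rot total [1.19, 8.02, -5.26]
```

Emit:
play_rows:
  xyz:
    - [0.02,0,-0.005]
    - [0.05,0,-0.01]
    - [0.088,0,-0.015]
    - [0.13,0,-0.02]
    - [0.1705,0,-0.0266]
  rotation:
    - [0.2,1.6,-1]
    - [0.5,3.2,-2]
    - [0.7,4.8,-3]
    - [1,6.4,-4]
    - [1.2,8,-5.3]

```text
time_s: 11.87
eef_pos: [424.7, -186.7, 204.8]
eef_rot: [0.71, 0.701, 0.045, -0.056]
wrist_force: [1.6, 0.6, 0.4]
width: 1.006
gripper_force: 0.0
```

Emit:
play_rows:
  xyz:
    - [0.034,0.003,0]
    - [0.069,0.006,0]
    - [0.103,0.009,0]
    - [0.137,0.012,0]
    - [0.1719,0.0147,-0.0027]
  rotation:
    - [0.2,1.6,-1]
    - [0.5,3.2,-2]
    - [0.7,4.8,-3]
    - [1,6.4,-4]
    - [1.2,8,-5.3]

```text
time_s: 12.28
eef_pos: [441.8, -17.3, 231.4]
eef_rot: [0.671, 0.728, 0.089, -0.11]
wrist_force: [0.2, -0.4, 0.1]
width: 0.995
gripper_force: 0.0
```

Emit:
play_rows:
  xyz:
    - [0.034,0.006,0.004]
    - [0.075,0.013,0.009]
    - [0.11,0.02,0.014]
    - [0.145,0.026,0.018]
    - [0.1686,0.0305,0.0208]
  rotation:
    - [0.2,1.6,-1]
    - [0.5,3.2,-2]
    - [0.7,4.8,-3]
    - [1,6.4,-4]
    - [1.2,8,-5.3]

```text
time_s: 12.7
eef_pos: [458.8, 153.9, 258.7]
eef_rot: [0.627, 0.75, 0.134, -0.163]
wrist_force: [-0.3, 0.4, -0.5]
width: 1.001
gripper_force: 0.0
```

```bash
cat > ik.py <<'E'
from kin import *
from h import *
q0,x0,r0=None,None,None
LO=np.array([-2.81,-.39,-1.27,.06,-1.19,.19,-2.82])+.05;HI=np.array([2.81,2.02,1.25,2.57,4.33,2,2.82])-.05
def ik(P,S,p,R,q0=None,n=20,seed=0):
    g=np.random.default_rng(seed);best=None
    f=lambda q:(lambda a:np.r_[(a[0]-p)/10,10*(a[1].inv()*R).as_rotvec()])(fk(P,S,q))
    starts=([q0] if q0 is not None else [])+[g.uniform(LO,HI) for _ in range(n)]
    for s in starts:
        s=least_squares(f,np.clip(s,LO+.01,HI-.01),bounds=(LO,HI),max_nfev=60)
        if best is None or s.cost<best[0]: best=(s.cost,s.x)
        if best[0]<1e-4: break
    return best
E
python3 - <<'E'
import kin
from ik import *
o,x,R=now(); print(x,o["q"].round(4).tolist() if hasattr(o["q"],"round") else o["q"],R.as_quat().tolist(),o["time_s"])
D=kin.D+[(o["q"],x,R.as_quat())]
S=(-1,-1,-1,-1)
for d in(300,360):
    f=least_squares(kin.res,[d,492,0,485,0,d+20,0,-.05,1.5],args=(S,D)); print(f.cost,f.x.round(2).tolist()); print(kin.res(f.x,S,D).reshape(-1,6).round(1)[-2:])
import json; json.dump(f.x.tolist(),open("P.json","w"))
E
```

```text
[458.81188689 153.94561391 258.67443066] [0.5643, 0.207, -0.7537, 1.9108, -0.3182, 1.1039, 0.1481] [0.6265986966422126, 0.7503557454625087, 0.13351506394048998, -0.1628313738769353] 12.7
49.46201617213216 [245.76, 546.15, -4.89, 479.75, 13.74, 313.59, 15.3, -0.05, 1.53]
[[-0.7  3.4  0.1 -0.   0.  -0.3]
 [ 4.1  0.3  1.4  5.8  0.1  0.9]]
49.462016172217204 [245.76, 546.15, -4.89, 479.75, 13.74, 313.59, 15.3, -0.05, 1.53]
[[-0.7  3.4  0.1 -0.   0.  -0.3]
 [ 4.1  0.3  1.4  5.8  0.1  0.9]]
```

Emit:
play_rows:
  xyz:
    - [0,0,0]
    - [0,0,0]
    - [0,0,0]
  rotation:
    - [0,0,0]
    - [0,0,0]
    - [0,0,0]

```text
time_s: 12.95
eef_pos: [459.4, 149.8, 257.9]
eef_rot: [0.628, 0.749, 0.133, -0.162]
wrist_force: [-0.2, 0.0, -0.5]
width: 0.998
gripper_force: 0.0
```

```bash
python3 - <<'E'
import kin,json
from ik import *
o,x,R=now(); D=[kin.D[0],kin.D[1],kin.D[3],(np.array(o["q"]).tolist(),x.tolist(),R.as_quat().tolist())]
json.dump(D,open("D.json","w")); S=(-1,-1,-1,-1); print(x.round(1),np.round(o["q"],3),np.abs(o["joint_vel"]).max())
f=least_squares(kin.res,[360,492,0,485,0,380,0,-.05,1.53],args=(S,D)); print(f.cost,f.x.round(2).tolist()); print(kin.res(f.x,S,D).reshape(-1,6).round(1))
P=f.x;json.dump(P.tolist(),open("P.json","w"))
# feasibility
off=37.5
bot=np.array([542,275.]);mx=np.array([532,32.]);am=np.radians(95.7)
def tool(lat,a):  # tool z: lateral dir angle lat(deg), a below horizontal; closing axis horizontal perpendicular
    l=np.array([np.cos(np.radians(lat)),np.sin(np.radians(lat)),0]);ca,sa=np.cos(np.radians(a)),np.sin(np.radians(a))
    z=ca*l+np.array([0,0,-sa]);y=np.cross([0,0,1.],l);return z,y
def mk(z,y,s): y=s*y;return Ro.from_matrix(np.stack([np.cross(y,z),y,z],1))
for a in(30,35,40,45):
    r=[]
    for s in(1,-1):
        ax=np.array([np.cos(am),np.sin(am),0]);z=-np.sin(np.radians(a))*ax+np.cos(np.radians(a))*np.array([0,0,-1.]);y=np.array([-ax[1],ax[0],0])
        g=np.r_[mx+ (72-58)*ax[:2],82]; 
        b=ik(P,S,g+z*(off-2+2),mk(z,y,s),n=12); r.append(("lay",s,round(b[0],3),b[1].round(2).tolist() if b[0]<.01 else ''))
    for lat in range(0,360,30):
        for s in(1,-1):
            z,y=tool(lat,a); b=ik(P,S,np.r_[bot,72]+z*off,mk(z,y,s),n=8)
            if b[0]<.01: r.append((lat,s,b[1].round(2).tolist()))
    print(a,*r,sep="\n ")
E
```

```text
[459.4 149.8 257.9] [ 0.568  0.207 -0.75   1.912 -0.317  1.105  0.151] 0.010420336177515473
40.460470338361894 [234.46, 552.77, -9.41, 484.37, 14.87, 306.47, 17.51, -0.05, 1.53]
[[ 1.1  0.1 -1.9  0.2  0.3 -0.3]
 [ 1.  -2.3  0.6 -0.2  0.1 -0.3]
 [-0.8  4.9  0.2 -0.   0.  -0.3]
 [ 3.1  0.2  1.   5.7  0.1  0.9]]
30
 ('lay', 1, np.float64(0.0), [-0.12, 0.59, -0.35, 1.95, 0.85, 1.01, 2.2])
 ('lay', -1, np.float64(0.0), [-0.67, 0.59, 0.35, 1.94, 0.45, 0.81, -0.59])
 (0, 1, [-0.03, 0.98, -0.95, 2.28, 2.33, 1.46, -0.94])
 (0, -1, [-0.89, 0.68, 0.11, 2.29, 2.33, 0.88, 1.61])
 (30, 1, [0.1, 0.81, -0.7, 2.38, 2.99, 0.97, -1.04])
 (30, -1, [-1.14, 0.87, 0.81, 2.38, 3.48, 1.08, 0.85])
 (60, 1, [-0.18, 0.69, -0.02, 2.25, 4.15, 0.92, -1.82])
 (60, -1, [-0.74, 0.81, 0.65, 2.24, 4.12, 1.29, 1.05])
 (90, 1, [0.33, 0.85, -0.57, 1.98, -1.1, 0.72, -2.24])
 (90, -1, [0.3, 0.84, -0.53, 1.98, -1.13, 0.75, 0.92])
 (120, 1, [-0.41, 0.9, 0.37, 1.69, -1.14, 1.55, -2.05])
 (120, -1, [-0.18, 0.86, 0.04, 1.68, -0.96, 1.37, 0.98])
 (150, 1, [-0.27, 0.97, 0.02, 1.42, -0.63, 1.65, -2.09])
 (150, -1, [-0.08, 0.99, -0.
[... 4228 characters left out ...]
21, 1.5, -0.64, 1.49, 1.1])
 (180, 1, [-0.61, 0.95, 0.35, 1.35, -0.45, 1.68, -1.71])
 (180, -1, [0.11, 1.17, -1.0, 1.36, 0.39, 1.65, 0.68])
 (210, 1, [-0.31, 0.98, -0.38, 1.31, 0.25, 1.7, -1.79])
 (210, -1, [-0.78, 0.99, 0.44, 1.31, -0.23, 1.7, 1.79])
 (240, 1, [-0.85, 0.94, 0.34, 1.37, 0.11, 1.55, -1.11])
 (240, -1, [-0.13, 1.16, -0.98, 1.39, 0.88, 1.9, 1.36])
 (270, 1, [-0.16, 1.13, -1.03, 1.56, 1.17, 1.87, -1.47])
 (270, -1, [-0.62, 0.85, -0.21, 1.54, 0.7, 1.45, 1.99])
 (300, 1, [-1.1, 0.77, 0.37, 1.77, 0.64, 0.96, -0.74])
 (300, -1, [-0.5, 0.79, -0.46, 1.77, 1.12, 1.31, 2.07])
 (330, 1, [-0.71, 0.64, -0.16, 2.01, 1.37, 0.87, -0.94])
 (330, -1, [-1.09, 0.66, 0.31, 2.01, 1.15, 0.63, 2.32])
```

Next is a tilted grasp: tool 35° below horizontal pointing toward +y, then a 90° roll to lay the bottle. I plan the pre-grasp from here.

```bash
cat >> ik.py <<'E'
import json
P=json.load(open("P.json"));S=(-1,-1,-1,-1)
def Rt(lat,a):   # tool z along lateral angle lat, a deg below horizontal; tool y horizontal at lat-90
    l=np.array([np.cos(np.radians(lat)),np.sin(np.radians(lat)),0]);ca,sa=np.cos(np.radians(a)),np.sin(np.radians(a))
    z=ca*l+np.array([0,0,-sa]);y=-np.cross([0,0,1.],l);return Ro.from_matrix(np.stack([np.cross(y,z),y,z],1))
E
python3 - <<'E'
from ik import *; from workcell import eyes
o,x,R=now(); bot=np.array([542,275.]); Rg=Rt(110,35); zg=Rg.as_matrix()[:,2]
g=np.r_[bot,74]+42*zg; pre=g-115*zg; print(g.round(),pre.round())
Rl=Rt(95.7,125); print("lay axes",Rl.as_matrix().round(2).tolist())
q=np.array(o["q"])
for n,p,r in(("pre",pre,Rg),("g",g,Rg),("lift",g+[0,0,150],Rg),("lay up",np.array([530,60,200.]),Rl),("lay",np.array([530,45,60.]),Rl)):
    b=ik(P,S,p,r,q,n=0); q=b[1]; print(n,round(b[0],4),q.round(2))
plan(x,R,pre,Rg)
P2={n:eyes.camera_params(n) for n in("scene","top")}
for n,c0 in(("scene",(336,147)),("top",(216,222))):
    im=cv2.imread(f"pics/{n}0.png")
    print(n,[(s,c.round(1),plane(P2[n],[c],128).round(1).tolist()) for s,c,m in comps(im,(50,80,30),(90,255,255),8) if abs(c-c0).max()<20])
E
```

```text
[530. 307.  50.] [562. 219. 116.]
lay axes [[-0.08, 1.0, 0.06], [0.82, 0.1, -0.57], [-0.57, 0.0, -0.82]]
pre 0.0 [ 0.56  0.91 -0.87  1.71 -0.32  1.04  0.39]
g 0.0 [ 0.42  0.99 -0.83  1.78 -0.37  0.83  0.43]
lift 0.0053 [ 0.47  0.75 -0.91  1.76 -0.46  1.    0.31]
lay up 0.0 [ 0.17  0.53 -0.87  1.84  0.91  1.46 -0.95]
lay 0.1322 [ 0.09  0.73 -0.74  1.9   1.03  1.33 -1.11]
call 0 xyz/row m [-0.0025, 0.0228, 0.0299] total [-0.0125, 0.1142, 0.1496] rot total [6.21, 30.71, -7.9]
scene [(np.int32(41), array([336.3, 144.2]), [[545.3, 273.6, 128.0]])]
top [(np.int32(152), array([216.2, 222.6]), [[543.1, 274.4, 128.0]])]
```

Emit:
play_rows:
  xyz:
    - [-0.0025,0.023,0.028]
    - [-0.005,0.046,0.058]
    - [-0.0075,0.0685,0.09]
    - [-0.01,0.092,0.12]
    - [-0.0125,0.114,0.15]
  rotation:
    - [1.2,6.1,-1.6]
    - [2.5,12.3,-3.2]
    - [3.7,18.4,-4.7]
    - [5,24.6,-6.3]
    - [6.2,30.7,-7.9]

```text
time_s: 13.37
eef_pos: [542.7, 203.9, 145.7]
eef_rot: [0.535, 0.736, 0.241, -0.338]
wrist_force: [1.5, -0.4, 0.8]
width: 0.996
gripper_force: 0.0
```

Emit:
play_rows:
  xyz:
    - [0,0,0]
    - [0,0,0]
    - [0,0,0]
    - [0,0,0]
  rotation:
    - [0,0,0]
    - [0,0,0]
    - [0,0,0]
    - [0,0,0]

```text
time_s: 13.7
eef_pos: [541.9, 205.1, 150.0]
eef_rot: [0.535, 0.738, 0.24, -0.335]
wrist_force: [-0.3, -0.7, -0.1]
width: 1.001
gripper_force: 0.0
```

```bash
python3 - <<'E'
from ik import *; from workcell import eyes
o,x,R=now(); W=eyes.camera_params("wrist"); w=eyes.grab_frame("wrist"); cv2.imwrite("pics/w7.png",w)
print(x.round(1),np.round(o["q"],2),o["time_s"])
T=eyes.camera_params("top")
for s,c,m in comps(w,(50,80,30),(90,255,255),60): print(s,c.round(1),plane(W,[c],116).round(1), tri(W,c,T,(216.2,222.6)))
# project expected bottle axis
for z in(0,44,88,128): print(z,cv2.projectPoints(np.array([[543.5,275.5,z]]),np.array(W["rvec"]),np.array(W["tvec"]),W["camera_matrix"],np.array([W["k1"],0,0,0,0.]))[0].ravel().round(0))
Rg=Rt(110,35)
plan(x,R,np.r_[543.5,275.5,74]+42*Rg.as_matrix()[:,2],Rg)
E
```

```text
[541.9 205.1 150. ] [ 0.54  0.75 -0.77  1.73 -0.39  1.06  0.43] 13.7
1866 [348.7 175.2] [[544.4 277.9 116. ]] (array([544.29574224, 277.57487946, 116.37443834]), np.float64(0.2306460538913868))
0 [339. 234.]
44 [341. 217.]
88 [344. 195.]
128 [348. 169.]
call 0 xyz/row m [-0.0017, 0.0046, 0.0283] total [-0.0085, 0.023, 0.1417] rot total [1.21, 6.33, -1.27]
```

View pics/w7.png

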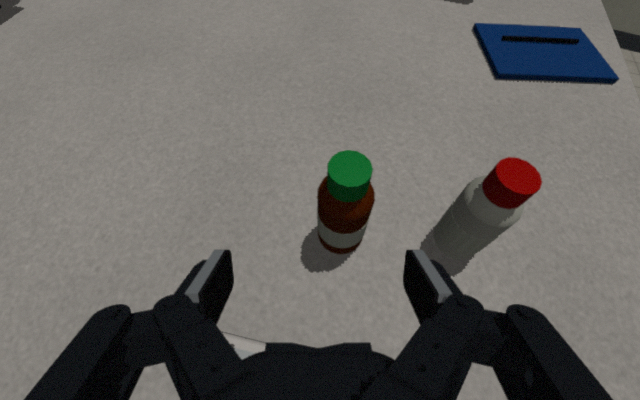

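The wrist view shows the amber bottle at (345,200) with its green cap at (349,175), standing between the open jaws' lines, and the white bottle clear on the right at (480,215). The triangulated cap is (544,278,116), which fits a mid-cap point.

```bash
python3 - <<'E'
from ik import *
o,x,R=now(); Rg=Rt(110,35);z=Rg.as_matrix()[:,2];g=np.r_[544,278,74]+42*z
plan(x,R,g-105*z,Rg); print(g,R.inv().apply(z))
E
```

```text
call 0 xyz/row m [-0.0037, 0.0053, 0.0078] total [-0.0187, 0.0265, 0.0392] rot total [1.22, 6.36, -1.24]
[532.23300702 310.32954752  49.90978967] [ 0.11047519 -0.02246418  0.99362498]
```

Emit:
play_rows:
  xyz:
    - [-0.006,0.009,0.01]
    - [-0.012,0.018,0.02]
    - [-0.0187,0.0265,0.03]
    - [-0.0187,0.0265,0.039]
    - [-0.0187,0.0265,0.039]
  rotation:
    - [0.4,2,-0.4]
    - [0.8,4,-0.8]
    - [1.2,6.4,-1.2]
    - [1.2,6.4,-1.2]
    - [1.2,6.4,-1.2]

```text
time_s: 14.17
eef_pos: [560.4, 230.5, 108.3]
eef_rot: [0.509, 0.725, 0.265, -0.38]
wrist_force: [-0.7, 0.6, 0.0]
width: 0.998
gripper_force: 0.0
```

Emit:
play_rows:
  xyz:
    - [0,0,0]
    - [0,0,0]
    - [0,0,0]
  rotation:
    - [0,0,0]
    - [0,0,0]
    - [0,0,0]

```text
time_s: 14.42
eef_pos: [561.3, 229.5, 109.1]
eef_rot: [0.509, 0.725, 0.265, -0.38]
wrist_force: [0.7, -0.0, 0.4]
width: 0.996
gripper_force: 0.0
```

```bash
python3 - <<'E'
from ik import *; from workcell import eyes
o,x,R=now(); Rg=Rt(110,35);z=Rg.as_matrix()[:,2];g=np.r_[544,278,74]+42*z
plan(x,R,g,Rg); print(x,o["time_s"],o["wrist_force"])
W=eyes.camera_params("wrist"); w=eyes.grab_frame("wrist")
for s,c,m in comps(w,(50,80,30),(90,255,255),60): print(s,c.round(1),plane(W,[c],116).round(1))
for zz in(74,116): print(zz,cv2.projectPoints(np.array([[544.,278,zz]]),np.array(W["rvec"]),np.array(W["tvec"]),W["camera_matrix"],np.array([W["k1"],0,0,0,0.]))[0].ravel().round(1))
E
```

```text
call 0 xyz/row m [0.0001, 0.0001, 0.0209] total [0.0004, 0.0003, 0.1043] rot total [-0.03, -0.18, -0.13]
[561.34075193 229.5210565  109.14050905] 14.4167 [ 0.68590509 -0.01052774  0.44783616]
2698 [317.7 166.6] [[543.9 277.7 116. ]]
74 [318.1 202. ]
116 [318.  166.4]
```

Emit:
play_rows:
  xyz:
    - [0,0,0.02]
    - [0,0,0.045]
    - [0,0,0.07]
    - [0,0,0.09]
    - [0,0,0.104]
  rotation:
    - [0,0,0]
    - [0,0,0]
    - [0,0,0]
    - [0,0,0]
    - [0,0,0]

```text
time_s: 14.88
eef_pos: [530.6, 311.3, 48.3]
eef_rot: [0.509, 0.725, 0.265, -0.381]
wrist_force: [0.4, 0.3, -0.4]
width: 0.996
gripper_force: 0.0
```

Emit:
play_rows:
  xyz:
    - [0,0,0]
    - [0,0,0]
    - [0,0,0]
  rotation:
    - [0,0,0]
    - [0,0,0]
    - [0,0,0]

```text
time_s: 15.13
eef_pos: [532.6, 309.2, 49.1]
eef_rot: [0.509, 0.725, 0.265, -0.38]
wrist_force: [-0.4, 0.1, -0.6]
width: 0.999
gripper_force: 0.0
```

```bash
python3 - <<'E'
from ik import *; from workcell import eyes
o,x,R=now(); Rg=Rt(110,35);z=Rg.as_matrix()[:,2];g=np.r_[544,278,74]+42*z
plan(x,R,g,Rg); print(x,o["time_s"],o["wrist_force"])
W=eyes.camera_params("wrist"); w=eyes.grab_frame("wrist"); s=eyes.grab_frame("scene")
for n,c,m in comps(w,(50,80,30),(90,255,255),60): print(n,c.round(1),plane(W,[c],116).round(1))
a=cv2.resize(s[100:200,290:390],(400,400),interpolation=cv2.INTER_CUBIC)
cv2.imwrite("pics/w8.png",np.hstack([w[0:400,120:520],a]))
E
```

```text
call 0 xyz/row m [0.0003, 0.0, 0.0001] total [0.0013, 0.0001, 0.0005] rot total [-0.01, -0.26, -0.21]
[532.57842264 309.18420168  49.1496562 ] 15.1333 [-0.36729655  0.09354346 -0.61109455]
10261 [316.6 227.8] [[543.9 277.5 116. ]]
```

View pics/w8.png

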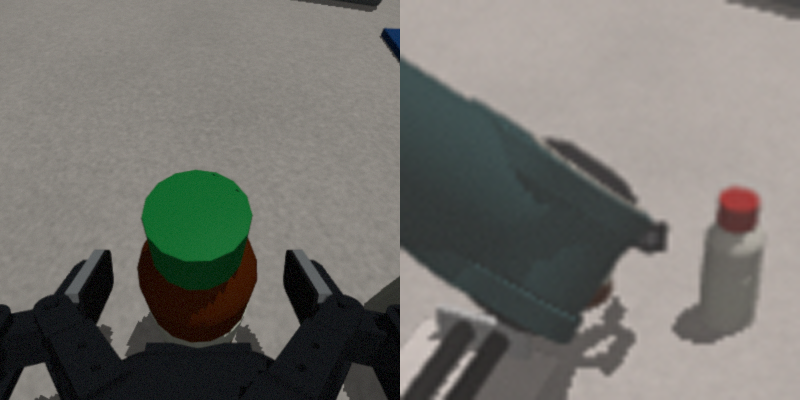

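The bottle stands untouched and centred between the open jaws (crop (197,255)), and the white bottle is well clear at (738,260). I'll close the gripper. All ten pictures are now used, so the rest of the checks are numeric.

Emit:
play_rows:
  xyz:
    - [0,0,0]
    - [0,0,0]
    - [0,0,0]
    - [0,0,0]
    - [0,0,0]
  rotation:
    - [0,0,0]
    - [0,0,0]
    - [0,0,0]
    - [0,0,0]
    - [0,0,0]
  grip: 0
  grip_force: 60

```text
time_s: 15.65
eef_pos: [532.0, 310.0, 48.9]
eef_rot: [0.509, 0.725, 0.265, -0.381]
wrist_force: [1.0, -2.7, 6.1]
width: 0.596
gripper_force: 62.2
```

Emit:
play_rows:
  xyz:
    - [0,0,0]
    - [0,0,0]
    - [0,0,0]
  rotation:
    - [0,0,0]
    - [0,0,0]
    - [0,0,0]

```text
time_s: 15.9
eef_pos: [532.0, 310.0, 49.0]
eef_rot: [0.509, 0.725, 0.265, -0.381]
wrist_force: [1.0, -2.7, 7.1]
width: 0.592
gripper_force: 62.3
```

```bash
python3 - <<'E'
from ik import *; from workcell import eyes
o,x,R=now(); print(x,o["time_s"],o["wrist_force"],o["width"],R.as_quat().tolist())
Rg=R; up=R.inv().apply([0,0,1]); print("up in tool",up.round(4))
# grasp: bottle base origin in tool frame
b=R.inv().apply(np.array([544,278,0])-x); print("base in tool",b.round(1),"axis",up.round(3))
json.dump([b.tolist(),up.tolist()],open("hold.json","w"))
W=eyes.camera_params("wrist"); w=eyes.grab_frame("wrist")
for n,c,m in comps(w,(50,80,30),(90,255,255),60): print(n,c.round(1),plane(W,[c],116).round(1))
E
```

```text
[531.99196492 310.03421033  48.95760473] 15.9 [ 1.04465437 -2.73728608  7.08728586] 0.5918482590114325 [0.5091600164865637, 0.7247441394311455, 0.26519283300431223, -0.38101807213668715]
up in tool [ 0.8223 -0.0036 -0.569 ]
base in tool [-59.7   0.5  -0.3] axis [ 0.822 -0.004 -0.569]
10343 [317.4 228.1] [[543.7 278.1 116. ]]
```

Gripped: width 0.592 is about 50 mm. I lift straight up, then measure the mixer axis from the saved guard-free top image.

Emit:
play_rows:
  xyz:
    - [0.004,0,-0.003]
    - [0.016,0,-0.011]
    - [0.041,0,-0.028]
    - [0.07,0,-0.048]
    - [0.1,0,-0.069]
  rotation:
    - [0,0,0]
    - [0,0,0]
    - [0,0,0]
    - [0,0,0]
    - [0,0,0]

```text
time_s: 16.37
eef_pos: [531.3, 310.6, 171.9]
eef_rot: [0.509, 0.725, 0.264, -0.382]
wrist_force: [0.6, -0.7, -1.3]
width: 0.59
gripper_force: 62.6
```

Emit:
play_rows:
  xyz:
    - [0.025,0,-0.017]
    - [0.04,0,-0.028]
    - [0.049,0,-0.034]
    - [0.049,0,-0.034]
  rotation:
    - [0,0,0]
    - [0,0,0]
    - [0,0,0]
    - [0,0,0]

```text
time_s: 16.7
eef_pos: [532.6, 310.7, 232.0]
eef_rot: [0.509, 0.726, 0.266, -0.38]
wrist_force: [-0.2, -0.4, -2.5]
width: 0.592
gripper_force: 62.6
```

```bash
python3 - <<'E'
from ik import *; from workcell import eyes
o,x,R=now(); print(x,o["wrist_force"],o["width"],o["gripper_force"],o["time_s"])
p=eyes.camera_params("top");im=cv2.imread("pics/top6.png");g=cv2.cvtColor(im,cv2.COLOR_BGR2GRAY).astype(np.float32)
O=np.array([532,32.]);th=np.radians(95.7);ex=np.array([np.cos(th),np.sin(th)]);ey=np.array([-ex[1],ex[0]])
def prof(xs,ys,z):
    w=np.array([np.r_[O+a*ex+b*ey,z] for a in xs for b in ys])
    u=cv2.projectPoints(w,np.array(p["rvec"]),np.array(p["tvec"]),p["camera_matrix"],np.array([p["k1"],0,0,0,0.]))[0].reshape(len(xs),len(ys),2).astype(np.float32)
    return cv2.remap(g,u[...,0],u[...,1],cv2.INTER_LINEAR)
ys=np.arange(-40,42,2)
for lo,hi in((-45,-15),(-10,30),(40,80)):
    print(lo,hi,prof(np.arange(lo,hi,3),ys,58).mean(0).astype(int).tolist())
xs=np.arange(-80,120,3)
for yy in(-40,0,40): print("x z66 y",yy,prof(xs,np.arange(yy-4,yy+5,2) if abs(yy)<40 else np.array([yy*.8]),66).mean(1).astype(int).tolist())
xs=np.arange(-150,-40,3);print("z110",prof(xs,np.arange(-55,-45,2),110).mean(1).astype(int).tolist())
ys=np.arange(-80,80,4);print("y z110",prof(np.arange(-120,-105,3),ys,110).mean(0).astype(int).tolist())
E
```

```text
[532.60833349 310.74816381 232.02643795] [-0.22618293 -0.38680981 -2.46696387] 0.5924916361191723 62.58573889732361 16.7
-45 -15 [145, 145, 145, 147, 149, 144, 97, 40, 11, 9, 13, 12, 11, 10, 8, 13, 37, 75, 116, 145, 151, 142, 92, 36, 12, 10, 13, 12, 10, 7, 6, 15, 43, 79, 121, 148, 147, 145, 144, 144, 144]
-10 30 [144, 145, 145, 146, 149, 147, 108, 45, 13, 7, 11, 12, 12, 9, 8, 12, 34, 72, 116, 146, 149, 143, 95, 40, 12, 8, 10, 13, 13, 9, 8, 15, 40, 78, 117, 144, 147, 145, 145, 145, 144]
40 80 [148, 148, 149, 150, 151, 149, 114, 55, 18, 9, 12, 13, 13, 10, 7, 11, 28, 62, 99, 143, 153, 148, 111, 47, 15, 8, 12, 13, 12, 9, 6, 14, 39, 80, 128, 151, 150, 149, 148, 148, 147]
x z66 y -40 [146, 146, 146, 146, 147, 146, 141, 109, 116, 150, 149, 150, 149, 149, 148, 147, 147, 149, 150, 148, 146, 148, 149, 148, 147, 148, 147, 146, 148, 148, 148, 147, 148, 150, 149, 148, 148, 150, 150, 149, 149, 148, 147, 148, 151, 150, 151, 151, 150, 152, 152, 153, 154, 154, 139, 87, 60, 50, 96, 145, 147, 148, 139, 124, 120, 120, 121]
x z66 y 0 [16, 42, 102, 147, 150, 150, 141, 107, 97, 126, 133, 137, 132, 120, 125
[... 280 characters left out ...]
, 144, 154, 151, 140, 106, 119, 147, 148, 148, 149, 149, 148, 147, 147, 147, 149, 147, 148, 147, 147, 147, 147, 147, 147, 147, 148, 148, 149, 145, 148, 147, 147, 148, 148, 148, 147, 146, 148, 149, 149, 148, 147, 150, 150, 150, 151, 152, 149, 151, 152, 155, 127, 68, 64, 59, 91, 132, 144, 144, 128, 110, 117, 119, 119]
z110 [125, 125, 124, 125, 124, 124, 124, 119, 117, 134, 141, 141, 139, 141, 143, 139, 131, 119, 112, 112, 121, 132, 143, 144, 144, 144, 145, 145, 146, 145, 134, 103, 118, 144, 144, 144, 142]
y z110 [123, 122, 122, 109, 137, 141, 140, 140, 142, 142, 140, 139, 141, 142, 141, 141, 142, 144, 132, 72, 48, 61, 67, 71, 73, 74, 80, 76, 71, 62, 53, 111, 149, 148, 148, 120, 46, 57, 57, 55]
```

```bash
cat > lay.py <<'E'
from ik import *
b,up=map(np.array,json.load(open("hold.json")));th=np.radians(95.8);ex=np.array([np.cos(th),np.sin(th),0])
def target(xb=-48,z=82,O=(534.0,33.7)):
    y=np.array([0,1.,0]);y-=y@up*up;y/=np.linalg.norm(y);T=np.stack([up,y,np.cross(up,y)],1)
    Y=np.array([ex[1],-ex[0],0]);Wd=np.stack([ex,Y,np.cross(ex,Y)],1);R=Ro.from_matrix(Wd@T.T)
    return np.r_[np.array(O)+xb*ex[:2],z]-R.apply(b),R
E
python3 - <<'E'
from lay import *; from workcell import eyes
o,x,R=now(); p,Rl=target(); h,_=target(z=180); print("lay",p.round(1),"hover",h.round(1),Rl.as_matrix().round(2).tolist())
rv=(R.inv()*Rl).as_rotvec(); q=np.array(o["q"])
for k in range(1,11):
    s=k/10; pp=x+(h-x)*s; rr=R*Ro.from_rotvec(rv*s); c=ik(P,S,pp,rr,q,n=0); q=c[1]
    bb=pp+rr.apply(b); cc=bb+rr.apply(up)*128
    print(k,round(c[0],3),q.round(2),"base",bb.round(0),"cap",cc.round(0))
c=ik(P,S,p,Rl,q,n=0);print(round(c[0],3),c[1].round(2))
plan(x,R,h,Rl)
w=eyes.grab_frame("wrist")
for n,c,m in comps(w,(50,80,30),(90,255,255),60): print(n,c.round(1))
E
```

```text
lay [533.5  34.6  47.8] hover [533.5  34.6 145.8] [[-0.08, 1.0, 0.06], [0.82, 0.1, -0.57], [-0.57, -0.0, -0.82]]
1 0.019 [ 0.43  0.63 -0.85  1.72 -0.41  1.09  0.22] base [546. 244. 180.] cap [541. 263. 307.]
2 0.035 [ 0.41  0.57 -0.81  1.72 -0.3   1.08  0.14] base [546. 210. 179.] cap [538. 249. 300.]
3 0.061 [ 0.37  0.52 -0.76  1.73 -0.2   1.08  0.05] base [547. 177. 178.] cap [535. 234. 292.]
4 0.089 [ 0.33  0.47 -0.72  1.74 -0.08  1.08 -0.04] base [547. 145. 178.] cap [533. 220. 281.]
5 0.12 [ 0.27  0.44 -0.67  1.76  0.05  1.08 -0.14] base [546. 115. 179.] cap [530. 205. 269.]
6 0.156 [ 0.21  0.42 -0.62  1.78  0.19  1.08 -0.25] base [545.  87. 179.] cap [528. 189. 254.]
7 0.188 [ 0.14  0.41 -0.57  1.8   0.33  1.09 -0.37] base [544.  59. 180.] cap [527. 172. 238.]
8 0.203 [ 0.06  0.41 -0.52  1.83  0.48  1.1  -0.5 ] base [543.  33. 180.] cap [526. 154. 220.]
9 0.176 [-0.02  0.43 -0.46  1.86  0.63  1.13 -0.65] base [541.   9. 181.] cap [526. 135. 200.]
10 0.13 [-0.1   0.46 -0.4   1.89  0.77  1.18 -0.8 ] base [539. -14. 180.] cap [526. 113. 180.]
0.0 [-0.18  0.62 -0.34  1.93  0.9   1.08 -1.02]
call 0 xyz/row m [-0.0146, -0.0062, -0.0109] total [-0.073, -0.0311, -0.0547] rot total [-0.97, -29.8, 5.23]
call 1 xyz/row m [-0.0186, -0.0046, -0.0022] total [-0.0931, -0.0228, -0.011] rot total [-0.97, -29.8, 5.23]
call 2 xyz/row m [-0.0176, -0.0029, 0.0074] total [-0.0879, -0.0145, 0.0369] rot total [-0.97, -29.8, 5.23]
10338 [317.4 228.4]
```

Emit:
play_rows:
  xyz:
    - [-0.012,-0.005,-0.009]
    - [-0.027,-0.012,-0.02]
    - [-0.042,-0.018,-0.032]
    - [-0.058,-0.025,-0.043]
    - [-0.073,-0.031,-0.055]
  rotation:
    - [-0.2,-5,0.9]
    - [-0.4,-11,1.9]
    - [-0.6,-17,3]
    - [-0.8,-23.5,4.1]
    - [-1,-29.8,5.2]

```text
time_s: 17.17
eef_pos: [532.4, 216.4, 199.8]
eef_rot: [0.597, 0.772, 0.112, -0.187]
wrist_force: [-1.2, 0.4, -3.4]
width: 0.596
gripper_force: 62.5
```

Emit:
play_rows:
  xyz:
    - [-0.0186,-0.0046,-0.002]
    - [-0.037,-0.009,-0.0045]
    - [-0.056,-0.0137,-0.0065]
    - [-0.0745,-0.018,-0.009]
    - [-0.093,-0.023,-0.011]
  rotation:
    - [-0.2,-6,1]
    - [-0.4,-12,2]
    - [-0.6,-18,3.1]
    - [-0.8,-24,4.2]
    - [-1,-29.8,5.2]

```text
time_s: 17.58
eef_pos: [532.4, 125.2, 171.4]
eef_rot: [0.64, 0.766, -0.047, 0.018]
wrist_force: [0.4, -0.9, -2.5]
width: 0.594
gripper_force: 62.5
```

Emit:
play_rows:
  xyz:
    - [-0.0176,-0.003,0.0074]
    - [-0.035,-0.006,0.0148]
    - [-0.053,-0.0087,0.022]
    - [-0.07,-0.0116,0.03]
    - [-0.088,-0.0145,0.037]
  rotation:
    - [-0.2,-6,1]
    - [-0.4,-12,2]
    - [-0.6,-18,3.1]
    - [-0.8,-24,4.2]
    - [-1,-29.8,5.2]

```text
time_s: 18.0
eef_pos: [532.5, 33.6, 142.2]
eef_rot: [0.64, 0.708, -0.202, 0.222]
wrist_force: [-0.2, -0.2, -3.9]
width: 0.589
gripper_force: 62.6
```

Emit:
play_rows:
  xyz:
    - [0,0,0]
    - [0,0,0]
    - [0,0,0]
  rotation:
    - [0,0,0]
    - [0,0,0]
    - [0,0,0]

```text
time_s: 18.25
eef_pos: [532.9, 34.6, 143.1]
eef_rot: [0.641, 0.708, -0.2, 0.218]
wrist_force: [-0.1, -0.5, -2.0]
width: 0.591
gripper_force: 62.8
```

```bash
python3 - <<'E'
from lay import *; from workcell import eyes
o,x,R=now(); h,Rl=target(z=180); print(x,o["time_s"],o["wrist_force"],o["width"])
plan(x,R,h,Rl)
w=eyes.grab_frame("wrist");t=eyes.grab_frame("top");s=eyes.grab_frame("scene")
for n,c,m in comps(w,(50,80,30),(90,255,255),60): print(n,c.round(1))
for n,i in(("top",t),("scene",s)):
    cv2.imwrite(f"pics/{n}9.png",i)
    print(n,[(a,c.round(1).tolist()) for a,c,m in comps(i,(50,80,30),(90,255,255),10)])
E
```

```text
[532.91764843  34.60794476 143.0639251 ] 18.25 [-0.05591419 -0.499267   -2.01586516] 0.591030734579658
call 0 xyz/row m [-0.0003, 0.0001, -0.0004] total [-0.0016, 0.0006, -0.0022] rot total [-0.11, -0.24, 0.16]
10373 [317.4 228. ]
top [(np.int32(2447), [204.4, 250.6]), (np.int32(12), [249.9, 209.9]), (np.int32(10), [207.5, 212.2]), (np.int32(15), [255.5, 212.5]), (np.int32(137), [234.5, 220.3]), (np.int32(17), [257.6, 219.7]), (np.int32(125), [346.5, 232.5]), (np.int32(13), [229.0, 282.4]), (np.int32(38), [211.8, 290.8]), (np.int32(26), [205.7, 297.9]), (np.int32(2834), [238.2, 347.4]), (np.int32(18), [201.2, 306.4]), (np.int32(20), [214.3, 315.0]), (np.int32(14), [264.4, 320.9]), (np.int32(10), [269.5, 326.5]), (np.int32(202), [314.0, 384.3]), (np.int32(190), [333.6, 385.9]), (np.int32(11), [300.1, 379.3]), (np.int32(107), [277.0, 394.8]), (np.int32(40), [260.1, 394.7])]
scene [(np.int32(58), [274.3, 205.1])]
```

The bottle hasn't slipped in the grip and hovers level above the rollers. I descend to about 10 mm above.

Emit:
play_rows:
  xyz:
    - [0.011,0,0.016]
    - [0.023,0,0.033]
    - [0.034,0,0.049]
    - [0.043,0,0.062]
    - [0.048,0,0.069]
  rotation:
    - [0,-0.2,0.1]
    - [0,-0.2,0.1]
    - [0,-0.2,0.1]
    - [0,-0.2,0.1]
    - [0,-0.2,0.1]

```text
time_s: 18.82
eef_pos: [532.5, 33.9, 58.2]
eef_rot: [0.641, 0.707, -0.202, 0.221]
wrist_force: [-0.1, -0.1, -2.2]
width: 0.599
gripper_force: 62.8
```

Emit:
play_rows:
  xyz:
    - [0,0,0]
    - [0,0,0]
    - [0,0,0]
  rotation:
    - [0,0,0]
    - [0,0,0]
    - [0,0,0]

```text
time_s: 19.07
eef_pos: [533.4, 34.5, 60.4]
eef_rot: [0.641, 0.706, -0.201, 0.222]
wrist_force: [0.1, 0.1, -2.1]
width: 0.595
gripper_force: 62.8
```

```bash
python3 - <<'E'
from lay import *; from workcell import eyes
o,x,R=now(); h,Rl=target(z=82.5); print(x,o["time_s"],o["wrist_force"],o["width"])
bb=x+R.apply(b); a=R.apply(up); print("base",bb.round(1),"axis",a.round(3), "mixer xy",((bb[:2]-[534,33.7])@ex[:2]).round(1),((bb[:2]-[534,33.7])@[-ex[1],ex[0]]).round(1))
plan(x,R,h,Rl)
W=eyes.camera_params("wrist")
T=eyes.camera_params("top")
w=eyes.grab_frame("wrist");print([c.round(1).tolist() for n,c,m in comps(w,(50,80,30),(90,255,255),1000)])
E
```

```text
[533.38567223  34.47552982  60.43630472] 19.0667 [ 0.13234786  0.13696121 -2.09449246] 0.5954543621936302
base [538.6 -14.1  94.8] axis [-0.1    0.995 -0.002] mixer xy -48.1 0.2
call 0 xyz/row m [0.0014, 0.0, 0.002] total [0.007, 0.0002, 0.0099] rot total [0.0, 0.12, -0.07]
[[317.4, 227.8]]
```

Emit:
play_rows:
  xyz:
    - [0.001,0,0.0015]
    - [0.0025,0,0.0035]
    - [0.004,0,0.0058]
    - [0.0052,0,0.0074]
    - [0.0052,0,0.0074]
  rotation:
    - [0,0,0]
    - [0,0,0]
    - [0,0,0]
    - [0,0,0]
    - [0,0,0]

```text
time_s: 19.53
eef_pos: [532.6, 34.3, 49.9]
eef_rot: [0.641, 0.707, -0.202, 0.221]
wrist_force: [-1.1, 0.7, -1.5]
width: 0.593
gripper_force: 62.8
```

Emit:
play_rows:
  xyz:
    - [0.0005,0,0.0008]
    - [0.0012,0,0.0016]
    - [0.0012,0,0.0016]
  rotation:
    - [0,0,0]
    - [0,0,0]
    - [0,0,0]

```text
time_s: 19.78
eef_pos: [532.7, 34.5, 48.2]
eef_rot: [0.641, 0.707, -0.201, 0.221]
wrist_force: [0.8, 0.2, -1.1]
width: 0.596
gripper_force: 62.8
```

Emit:
play_rows:
  xyz:
    - [0.0003,0,0.0004]
    - [0.0006,0,0.0008]
    - [0.0006,0,0.0008]
  rotation:
    - [0,0,0]
    - [0,0,0]
    - [0,0,0]

```text
time_s: 20.03
eef_pos: [532.9, 34.5, 47.6]
eef_rot: [0.641, 0.707, -0.201, 0.222]
wrist_force: [-0.0, 0.2, 1.6]
width: 0.589
gripper_force: 63.3
```

```bash
python3 - <<'E'
from lay import *
o,x,R=now(); print(x,o["wrist_force"],o["moment"]); bb=x+R.apply(b);print(bb.round(1),R.apply(up).round(3),((bb[:2]-[534,33.7])@[-ex[1],ex[0]]).round(1))
E
```

```text
[532.90922287  34.48572196  47.55913905] [-0.03484133  0.15089736  1.55535774] [ 0.47767316  0.122153   -0.0261718 ]
[538.2 -14.1  81.9] [-0.1    0.995 -0.003] 0.7
```

Contact at axis height 81.9 mm, as expected (82). I settle by 0.5 mm and open.

Emit:
play_rows:
  xyz:
    - [0.0003,0,0.0004]
    - [0.0003,0,0.0004]
    - [0.0003,0,0.0004]
  rotation:
    - [0,0,0]
    - [0,0,0]
    - [0,0,0]
  grip_force: 25

```text
time_s: 20.28
eef_pos: [533.1, 34.5, 47.4]
eef_rot: [0.641, 0.706, -0.201, 0.222]
wrist_force: [-1.0, 1.1, 7.3]
width: 0.597
gripper_force: 63.8
```

Emit:
play_rows:
  xyz:
    - [0,0,0]
    - [0,0,0]
    - [0,0,0]
    - [0,0,0]
  rotation:
    - [0,0,0]
    - [0,0,0]
    - [0,0,0]
    - [0,0,0]
  grip: 0.7

```text
time_s: 20.62
eef_pos: [532.8, 34.5, 46.8]
eef_rot: [0.641, 0.707, -0.201, 0.221]
wrist_force: [0.0, 0.3, -0.5]
width: 0.7
gripper_force: 0.0
```

Emit:
play_rows:
  xyz:
    - [0,0,0]
    - [0,0,0]
    - [0,0,0]
    - [0,0,0]
    - [0,0,0]
  rotation:
    - [0,0,0]
    - [0,0,0]
    - [0,0,0]
    - [0,0,0]
    - [0,0,0]
  grip: 0.95

```text
time_s: 21.03
eef_pos: [532.8, 34.5, 46.8]
eef_rot: [0.641, 0.707, -0.201, 0.221]
wrist_force: [-0.3, 0.6, 0.8]
width: 0.948
gripper_force: 0.0
```

```bash
python3 - <<'E'
from lay import *; from workcell import eyes
o,x,R=now(); print(x,o["wrist_force"],o["width"],o["time_s"])
w=eyes.grab_frame("wrist");print([(n,c.round(1).tolist()) for n,c,m in comps(w,(50,80,30),(90,255,255),1000)])
E
```

```text
[532.78146527  34.50104277  46.84464779] [-0.31954287  0.58271467  0.82639342] 0.9483509846512093 21.0333
[(np.int32(10519), [322.8, 227.2])]
```

Emit:
play_rows:
  xyz:
    - [0,0,-0.01]
    - [0,0,-0.03]
    - [0,0,-0.06]
    - [0,0,-0.095]
    - [0,0,-0.13]
  rotation:
    - [0,0,0]
    - [0,0,0]
    - [0,0,0]
    - [0,0,0]
    - [0,0,0]

```text
time_s: 21.5
eef_pos: [525.0, 109.5, 155.3]
eef_rot: [0.641, 0.707, -0.202, 0.221]
wrist_force: [1.3, 0.3, 0.1]
width: 0.949
gripper_force: 0.0
```

Emit:
play_rows:
  xyz:
    - [0,0,-0.02]
    - [0,0,-0.035]
    - [0,0,-0.04]
    - [0,0,-0.04]
    - [0,0,-0.04]
  rotation:
    - [0,0,0]
    - [0,0,0]
    - [0,0,0]
    - [0,0,0]
    - [0,0,0]

```text
time_s: 21.92
eef_pos: [523.3, 130.7, 186.0]
eef_rot: [0.641, 0.707, -0.202, 0.221]
wrist_force: [0.4, -0.6, 0.2]
width: 0.95
gripper_force: 0.0
```

```bash
python3 - <<'E'
from lay import *; from workcell import eyes
o,x,R=now(); print(x,o["wrist_force"],o["time_s"])
P2={n:eyes.camera_params(n) for n in("scene","top","wrist")}
for n in P2:
    im=eyes.grab_frame(n)
    for k,lo,hi in(("green",(50,80,30),(90,255,255)),("brown",(3,90,15),(14,255,140)),("red",(0,180,80),(4,255,255)),("orange",(6,150,150),(16,255,255))):
        for a,c,m in comps(im,lo,hi,30):
            W=plane(P2[n],[c],82)[0]
            if n=="wrist" and a<300: continue
            r=(W[:2]-[534,33.7]); print(n,k,a,c.round(1),"world@82",W[:2].round(0),"mixer",(r@ex[:2]).round(1),(r@[-ex[1],ex[0]]).round(1))
E
```

```text
[523.26547188 130.69975148 185.98879599] [ 0.42947888 -0.56037741  0.15800857] 21.9167
scene green 46 [307.9 177.8] world@82 [525. 117.] mixer 83.3 0.8
scene green 57 [274.2 205.1] world@82 [503. -45.] mixer -74.9 38.8
scene brown 49 [216.   12.4] world@82 [-1015.  1367.] mixer 1483.0 1406.7
scene brown 96 [303.5 183.8] world@82 [528.  83.] mixer 50.1 0.6
scene brown 69 [293.2 196.7] world@82 [533.  16.] mixer -17.7 2.9
scene brown 70 [550.6 308.2] world@82 [1284.   -7.] mixer -116.0 -742.3
scene brown 52 [291.4 319.6] world@82 [ 756. -336.] mixer -389.9 -184.0
scene orange 413 [290.6 309.4] world@82 [ 740. -314.] mixer -367.3 -170.2
top green 2840 [149.1 260.1] world@82 [441. 469.] mixer 442.2 48.5
top green 48 [197.6 212.8] world@82 [574. 341.] mixer 301.6 -71.0
top green 117 [282.3 231.1] world@82 [527. 104.] mixer 70.2 -0.3
top green 126 [346.6 232.5] world@82 [526. -72.] mixer -104.4 18.8
top green 3043 [191.7 353.1] world@82 [198. 336.] mixer 335.0 303.4
top green 37 [144.7 317.5] world@82 [287. 470.] mixer 459.4 201.7
top green 507 [309.7 387. ] world@82 [120.  22.] mixer 29.7
[... 252 characters left out ...]
3. -808.] mixer -845.5 6.4
top brown 143 [321.7 227.9] world@82 [538.  -4.] mixer -38.0 0.3
top brown 271 [296. 230.] world@82 [531.  66.] mixer 32.6 0.0
top red 304 [333.3 141.1] world@82 [785. -34.] mixer -92.5 -242.6
top red 117 [205.9 175.4] world@82 [681. 324.] mixer 273.8 -175.1
top orange 314 [427.7 161.9] world@82 [ 728. -301.] mixer -352.4 -159.3
wrist green 1660 [320.4 148.8] world@82 [528. 102.] mixer 68.5 -1.0
wrist brown 1844 [320.3 186.7] world@82 [534.  48.] mixer 14.3 -1.0
wrist brown 316 [320.8 230.6] world@82 [543. -41.] mixer -75.3 -1.6
wrist brown 686 [320.7 333.4] world@82 [ 603. -613.] mixer -650.7 -2.9
wrist red 846 [502.6 223.2] world@82 [768.  -2.] mixer -59.3 -229.4
```

```bash
python3 -c "
from workcell import r
print(r.job_done())"
```

```text
the job is handed in; nothing more can be done
None
```

The job is handed in: the yellow guard is flat in the yellow tray, rib up, and the amber bottle lies on the rollers with its green cap away from the control box; the other objects look unmoved. One wrist reading reached 40 N upward, from the fingertips on the guard's rib, while I was finding that the fingers are about 37 mm shorter than stated.

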